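# Lock the cylinder head and hold the inspection probe in its spark-plug well

### The arm

A 7-joint arm with a two-finger parallel gripper is mounted at the origin on the work surface. World frame = base frame: x ahead of the robot, y to its left, z up, the work surface at z = 0. Lengths are in m, angles in rad, forces in N, time in s.
With the tool pointing down it reaches from about 0.425 to 1.025 m from the base axis. Payload 9.4 kg.
Tool frame: the origin (TCP) lies on the centre line of the jaws, within the pads' length; the fingertips stand ahead of it and the grasp point (between the pads) lies 8 mm behind it (tip_reach is the z of the fingertips in the tool frame, in m); z points along the fingers, y is the direction in which the jaws open and shut (so a half turn about z gives the same grasp; the last joint's range is limited). The gripper opens to 85 mm and grips with 20 to 120 N. Pads are 22 mm wide; open, the fingers measure 114 mm over their backs; the gripper's body (76 mm by 85 mm) begins 54 mm behind the grasp point. The pads swing forward as they close: fully open they stand 13 mm farther back than shut.
Start: joints at [-1.396, 0.599, -0.003, 1.599, 0.002, 0.943, -0.08], TCP at [0.181, 0.702, 0.242] pointing down, gripper open.
Joint ranges: [-2.57, 2.57], [-0.35, 1.97], [-1.29, 1.29], [0.11, 2.56], [-1.05, 4.19], [0.11, 1.86], [-2.63, 2.63]. Speed limits (rad/s): [2.22, 2.22, 3.01, 3.01, 3.14, 3.14, 3.14].

### API

Orientations are given as a unit quaternion [x, y, z, w].
In Python, from station import * gives the robot as it stands.
- The arm moves only by the shell command python3 -m handwheel 'ROWS'. ROWS is JSON, one flat list of numbers, 7 for each row, row after row: the opening, from -1 (shut) to 1 (fully open), so that 0 is half open, then the shift along the tool's x, y, z in mm, then the turn, a rotation vector about the tool's x, y, z in rad. A call has 1 to 5 rows; each row is the pose to reach, as a shift and turn from the pose commanded when the call began, along the tool's axes at that moment; what a row does not reach only later rows make up. A row lasts 1/12 s, in which the tool goes at most 41.7 mm and 7.16 degrees, less where a joint would pass 70% of its speed; a pose out of reach is approached as far as the arm can. A call with a gripper value outside its range is refused whole. The fingers move at their own pace and stop on an object; the grip force is fixed at half the most. Time passes only in rows, so rows that repeat a pose let the fingers close. It gives the time, the measured TCP pose, the force and the opening at its end, in the units of the state.
- get_state(): the state, without advancing time (a new reading comes with each control period).
- grab_frame(name): name is "side" or "top" or "wrist"; returns (picture, depth): 400x640x3 uint8, red, green, blue; 400x640 float32, m along the optical axis (not along the pixel's ray), 0 where there is no reading.
- get_calibration(name): a dict with "fx", "fy", "cx", "cy" (pixels), "extrinsics" (4x4, takes a point from world to camera coordinates). Camera axes: x right, y down, z forward; pixel columns grow to the right and rows downward; lengths in m; the calibration is good to about 2 mm. A picture is of the moment at which its call begins: read the wrist's pose just before it. get_calibration takes no time and is no camera call; for the wrist camera it gives the pose at the moment of the call.
- finish_job(): hands the job in, once; it reports no verdict.
The state is a dict: "time_s": time; "joint_pos": joint angles; "qd": joint speeds; "effort": joint torques, N m; "position": TCP position; "orientation": TCP orientation; "ft_force": force on the tool from outside, world axes, zero at the start; "torque": the same for the moment, N m; "grip_width": opening from 0.0 (shut) to 1.0 (fully open).
Only numpy, scipy, OpenCV 4.12 (cv2) and the standard library are available. Lean on these libraries where they do the work, as an engineer would, in place of code of your own. Each camera call takes 0.05 s, during which the arm holds its last target.

### The job

Swing the red clamp arm of the fixture down until it rests fully in its yellow catch, so that the cylinder head is locked, and leave it closed. Then take the inspection probe out of its blue stand and lower its rod into the spark-plug well on top of the head, upright and without ever touching the head or fixture, until the red band on the rod is level with the mouth of the well. Finish while still holding the probe there, steady and centred in the well, touching nothing but the gripper, and leave the other things on the bench where they are.

Things in the scene. Friction and masses are not known exactly. Their poses are not given: they have to be found in the camera images.
- fixture: Finned aluminium cylinder head (134 x 110 mm, top 100 mm above the bench, bolt heads 6 mm more) on a dark steel plate 230 x 230 x 15 mm, fixed. Origin on the bench, z up; head centred at x 0, y -25 mm. Clamp arm along x at y = +75 mm, over a flange 49 mm high; hinge cheeks 71 mm high at x = +85 mm, yellow catch cheeks 82 mm high at x = -35 mm. Yaw within 0.3 of 0
- well (a point): Centre of the mouth of the spark-plug well: a straight vertical round hole, 26 mm in diameter, in the top of the head, 100 mm above the bench and 85 mm deep. Axes as the fixture's
- latch (a joint): Angle of the red clamp arm: 0 = level in its catch (end stop), growing as it is raised, to 1.6. Starts at 0.7 to 1.2, sloping up from the hinge towards the fixture's -x side. The hinge is stiff (0.3 N m friction, about 2 N at the handle): the arm stays where it is left
- latch_hinge (a point): Point on the hinge axis of the clamp arm, mid-way across the arm, 62 mm above the bench, at x = 85, y = 75 mm in the fixture's frame. The axis is the fixture's y axis
- latch_handle (a point): Centre of the black round cross-handle at the arm's free end: 16 mm in diameter, 44 mm long along fixture y, 180 mm from the hinge axis. Closed, it is 62 mm above the bench on the fixture's -x side, 20 mm clear of the head. It can be pinched over its two ends (along fixture y) and then turns between the fingers. The arm is 16 mm wide, 12 mm thick
- probe: Rigid inspection probe, loose, about 150 g: steel rod 10 mm in diameter, 90 mm long; above it a black handle 24 x 24 mm square, flats along its x and y, 90 to 145 mm above the tip; grey eyepiece 20 mm in diameter up to 156 mm. Red band round the rod centred 50 mm above the tip. Origin at the tip of the rod, z up along the rod
- probe_tip (a point): Lower end of the probe's rod, on its axis (the same point as the probe's origin)
- stand: Blue square post 36 x 36 mm, its top 95 mm above the bench, on a thin steel foot 85 x 85 mm; fixed. The rod hangs in its 16 mm hole and the handle's underside rests on the top of the post, so the tip starts 5 mm above the bench. Origin under the centre of the post, z up
- grease_tin: Bystander: round tin with a green label, 72 mm in diameter, 70 mm high, loose. Origin under its centre
- bolt_cup: Bystander: yellow steel cup, 74 mm in diameter, 80 mm high, loose. Origin under its centre
- spray_can: Bystander: blue can, 60 mm in diameter, 190 mm high, loose, on the far left. Origin under its centre
- wrench: Bystander: wrench lying flat, loose, on the left. Origin under its middle
- screwdriver: Bystander: screwdriver lying flat, loose, on the right. Origin under its middle
- big_socket: Bystander: steel wrench socket, 38 mm in diameter, 50 mm high, standing, loose. Origin under its centre
Mind the look-alikes: they are no part of the job. Of the things that look like the probe, the largest one is meant.

How it is judged:
By the outcome, as a careful person would: the job done as asked, in the order asked, and still so for the second after the job is handed in, while the arm keeps its last pose, push and grip.
It also fails if it takes over 67 s, if anything falls off the work surface, if the arm or the gripper's body presses on something with over 40 N, if the wrist force passes 120 N, or if a joint passes its speed limit or range.

## Working session

There is one attempt and no reset: what is moved stays moved. The work goes in short steps, Python scripts to look and compute and a shell command to move; the robot and the scene stay as the last step left them, time stands still between calls to the robot, and variables do not carry over. Pictures are saved under pics/ and viewed, and the job is handed in when it is done.

```bash
ls; mkdir -p pics; cat > h.py <<'E'
from station import *
import numpy as np, cv2
from scipy.spatial.transform import Rotation as R
def K(c): return np.array([[c['fx'],0,c['cx']],[0,c['fy'],c['cy']],[0,0,1.]])
def shot(n,fn):
    c=get_calibration(n); im,d=grab_frame(n); cv2.imwrite('pics/'+fn+'.png',im[:,:,::-1]); np.savez('/tmp/'+fn+'.npz',im=im,d=d,E=c['extrinsics'],K=K(c)); return im,d,c
def load(fn): return np.load('/tmp/'+fn+'.npz')
def pts(f,u,v,d):
    E=np.array(f['E']);k=f['K']; x=np.stack([(u-k[0,2])/k[0,0]*d,(v-k[1,2])/k[1,1]*d,d],-1)
    return (x-E[:3,3])@E[:3,:3]
def onplane(f,u,v,z):
    E=np.array(f['E']);k=f['K'];o=-E[:3,:3].T@E[:3,3]
    r=np.array([(u-k[0,2])/k[0,0],(v-k[1,2])/k[1,1],1.])@E[:3,:3]
    return o+r*(z-o[2])/r[2]
def proj(f,p):
    E=np.array(f['E']);k=f['K'];c=E[:3,:3]@np.asarray(p)+E[:3,3];q=k@c; return q[:2]/q[2]
E
python3 - <<'E'
from h import *
s=get_state(); print(s)
for n in ['side','top']:
    im,d,c=shot(n,n+'0'); print(n,c)
E
```

```text
pics
{'time_s': 0.0, 'joint_pos': array([-1.39568186,  0.6001403 , -0.00255977,  1.60012844,  0.001782  ,
        0.94290399, -0.07980206]), 'qd': array([ 6.61193835e-04, -3.30584255e-05,  4.68510834e-04,  3.58090286e-04,
        1.31404810e-03, -1.16906343e-03,  9.94731953e-04]), 'effort': array([-5.68852211e-04, -7.76457453e+01,  1.56404335e+00, -2.57993531e+01,
        1.22395737e-02,  9.00167593e-03,  3.56958665e-06]), 'position': array([0.18052871, 0.7016923 , 0.24140625]), 'orientation': array([ 1.25545284e-01,  9.92087576e-01, -7.87933407e-04, -3.89261811e-05]), 'ft_force': array([-0.32574081,  0.46061547,  0.3282545 ]), 'torque': array([ 0.00667457, -0.00199111, -0.10382368]), 'grip_width': 0.9979856360578963}
side {'fx': 435.3335847681094, 'fy': 435.3335847681094, 'cx': 308.7579509333383, 'cy': 194.3496353185364, 'extrinsics': array([[ 0.95827629, -0.28493147, -0.02281696, -0.46821268],
       [-0.18153397, -0.54498251, -0.8185594 ,  0.15929823],
       [ 0.22079849,  0.78854811, -0.57396855,  1.20027232],
       [ 0.        ,  0.        ,  0.        ,  1.        ]])}
top {'fx': 392.5891069216615, 'fy': 392.5891069216615, 'cx': 312.7786110282686, 'cy': 206.7028996214164, 'extrinsics': array([[-0.02054956, -0.99962419, -0.01814351,  0.04028291],
       [-0.98257636,  0.02354533, -0.18436192,  0.5296274 ],
       [ 0.18471983,  0.01403883, -0.98269095,  1.14934483],
       [ 0.        ,  0.        ,  0.        ,  1.        ]])}
```

View pics/side0.png

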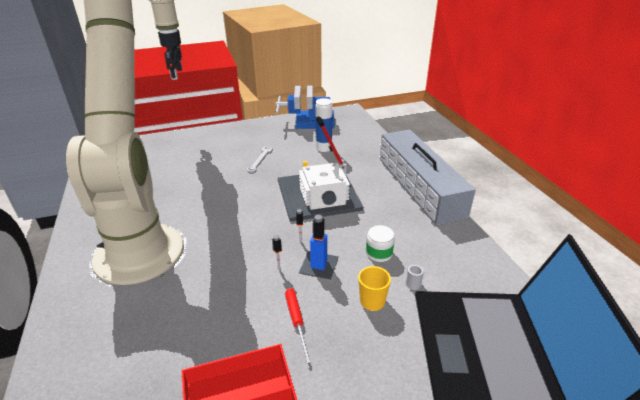

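View pics/top0.png

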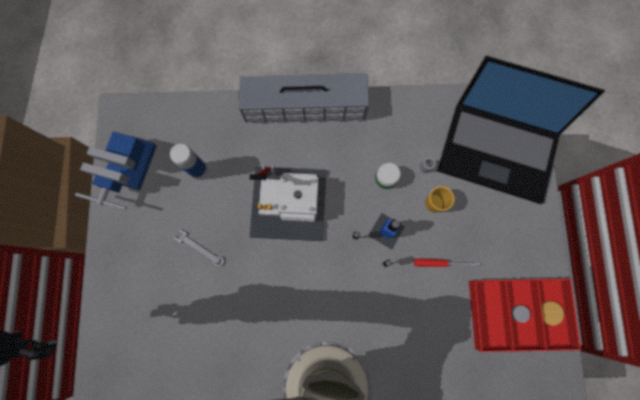

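```bash
python3 - <<'E'
from h import *
a=load('top0')['im'][150:290,220:420]; b=load('side0')['im'][85:285,240:400]
cv2.imwrite('pics/c1.png',cv2.resize(a,None,fx=4,fy=4,interpolation=2)[:,:,::-1])
cv2.imwrite('pics/c2.png',cv2.resize(b,None,fx=3,fy=3,interpolation=2)[:,:,::-1])
E
```

```text
(no output)
```

View pics/c1.png

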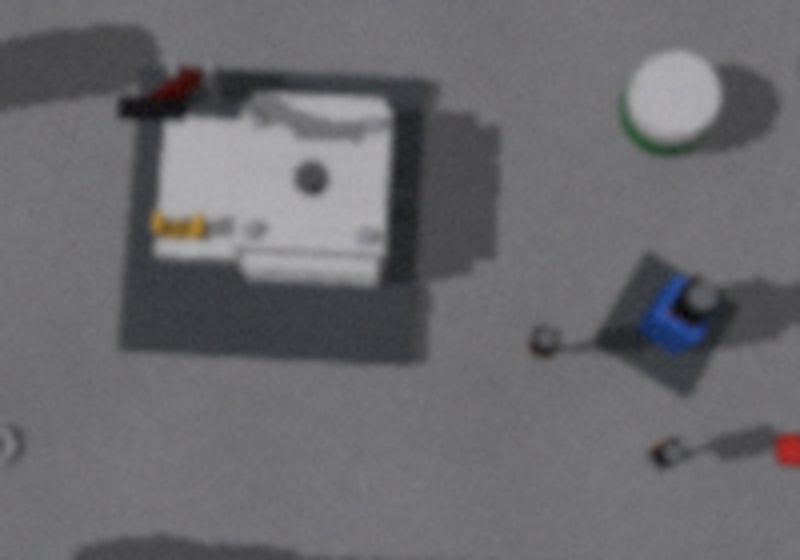

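View pics/c2.png

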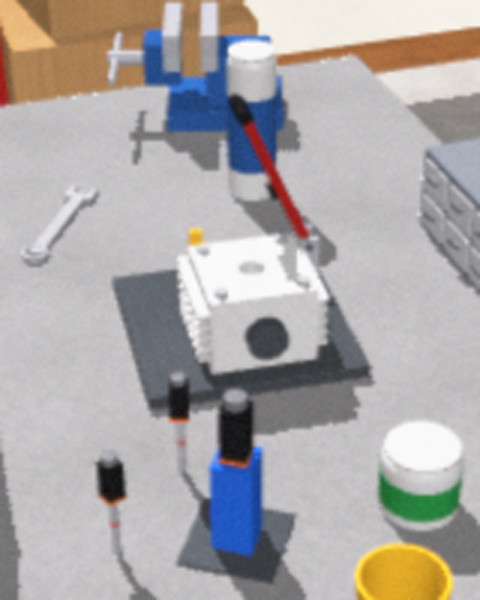

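```bash
python3 - <<'E'
from h import *
f=load('top0');im=f['im'].astype(int);d=f['d']
V,U=np.mgrid[:400,:640]
P=pts(f,U,V,d)
g=im.mean(2)
# plate mask
hsv=cv2.cvtColor(f['im'],cv2.COLOR_RGB2HSV)
# head top
box=(U>225)&(U<345)&(V>155)&(V<250)
top=box&(P[...,2]>.095)&(P[...,2]<.105)&(d>0)
print('headtop n',top.sum(),P[top].mean(0), np.median(P[top],0))
r=cv2.minAreaRect(np.argwhere(top)[:,::-1].astype(np.float32));print(r)
# well: dark blob
sub=g[185:205,287:310]; print(sub.min(), np.round(sub[::2,::2]))
m=(g<115)&(U>288)&(U<307)&(V>186)&(V<204); n,l,s,c=cv2.connectedComponentsWithStats(m.astype(np.uint8))
for i in range(1,n): print('well',s[i],c[i],onplane(f,*c[i],.1))
# plate
pm=box&(P[...,2]>.008)&(P[...,2]<.022)&(g<85)
cn,_=cv2.findContours(pm.astype(np.uint8),0,2);c=np.concatenate([k for k in cn if cv2.contourArea(k)>50]);Q=np.array([onplane(f,*p[0],.015)[:2] for p in c],np.float32)
print('plate',cv2.minAreaRect(Q),cv2.boxPoints(cv2.minAreaRect(Q)))
for nme,F in (('top0',f),('side0',load('side0'))):
    h=cv2.cvtColor(F['im'],cv2.COLOR_RGB2HSV);PP=pts(F,U,V,F['d'])
    red=((h[...,0]<8)|(h[...,0]>172))&(h[...,1]>120)&(F['d']>0)&(PP[...,0]>.45)&(PP[...,0]<.95)&(PP[...,1]>-.1)&(PP[...,1]<.4)&(PP[...,2]>.05)&(PP[...,2]<.4)
    q=PP[red]; q=q[np.argsort(q[:,2])]; print(nme,len(q));print(np.round(q[::max(1,len(q)//14)],3))
    bl=(h[...,0]>100)&(h[...,0]<130)&(h[...,1]>120)&(PP[...,1]>-.35)&(PP[...,1]<-.0)&(PP[...,0]<.8)&(PP[...,0]>.4)
    q=PP[bl&(PP[...,2]>.02)]; print('blue',len(q),q.min(0),q.max(0),'top',q[q[:,2]>.09].mean(0))
    bk=(PP[...,2]>.13)&(PP[...,2]<.18)&(PP[...,1]>-.35)&(PP[...,1]<-.0)&(PP[...,0]<.8)&(PP[...,0]>.4); q=PP[bk];print('probe',len(q),q.min(0),q.max(0),q.mean(0), U[bk].mean(),V[bk].mean())
E
```

```text
headtop n 1249 [0.56001094 0.07248029 0.09995873] [0.5595903  0.07290451 0.09991782]
((291.4827575683594, 190.79310607910156), (49.56138610839844, 42.749629974365234), 3.3664608001708984)
60.333333333333336 [[171. 171. 172. 165. 155. 151. 151. 152. 151. 152. 149. 140.]
 [172. 172. 171. 170. 169. 171. 170. 170. 171. 171. 170. 169.]
 [169. 169. 168. 167. 160. 150. 154. 165. 169. 167. 168. 169.]
 [171. 169. 170. 156. 117.  91. 100. 144. 170. 173. 172. 172.]
 [171. 170. 169. 139.  83.  73.  79. 109. 163. 171. 170. 169.]
 [171. 172. 170. 134.  82.  74.  70. 100. 160. 169. 168. 167.]
 [174. 171. 173. 155. 114.  80.  73. 132. 165. 168. 169. 167.]
 [173. 172. 171. 171. 160. 148. 150. 164. 171. 169. 169. 169.]
 [171. 172. 172. 171. 173. 171. 173. 170. 169. 169. 170. 170.]
 [171. 170. 171. 173. 172. 173. 172. 171. 171. 172. 171. 173.]]
well [294 191   8   8  49] [297.57142857 194.32653061] [0.55904381 0.0717606  0.1       ]
plate ((0.5521456003189087, 0.10669044405221939), (0.2275571972131729, 0.2294791340827942), 85.7532958984375) [[ 0.42929563  0.00172083]
 [ 0.6581447  -0.01527236]
 [ 0.674
[... 591 characters left out ...]
 0.1641922 ] [ 0.4565399  -0.19530201  0.15279377] 393.9222222222222 224.23333333333332
side0 130
[[0.645 0.16  0.071]
 [0.64  0.157 0.081]
 [0.638 0.16  0.091]
 [0.633 0.156 0.102]
 [0.626 0.157 0.113]
 [0.619 0.156 0.122]
 [0.621 0.162 0.13 ]
 [0.613 0.16  0.139]
 [0.61  0.162 0.15 ]
 [0.612 0.156 0.16 ]
 [0.607 0.163 0.168]
 [0.597 0.16  0.181]
 [0.591 0.162 0.188]
 [0.595 0.165 0.2  ]
 [0.583 0.158 0.212]]
blue 419 [ 0.43128186 -0.22661493  0.02000371] [ 0.47859824 -0.1909533   0.10898549] top [ 0.45446884 -0.20876594  0.09461842]
probe 149 [ 0.43982723 -0.2162269   0.13037271] [ 0.46901763 -0.18997372  0.16345551] [ 0.45380301 -0.20521737  0.14775793] 317.744966442953 222.35570469798657
```

```bash
python3 - <<'E'
from h import *
V,U=np.mgrid[:400,:640]
for n in ('top0','side0'):
    f=load(n);h=cv2.cvtColor(f['im'],cv2.COLOR_RGB2HSV);P=pts(f,U,V,f['d'])
    bx=(P[...,0]>.4)&(P[...,0]<.7)&(P[...,1]>-.05)&(P[...,1]<.3)
    y=(h[...,0]>15)&(h[...,0]<35)&(h[...,1]>110)&bx
    print(n,'yellow',y.sum(),U[y].mean(),V[y].mean(),U[y].min(),U[y].max(),V[y].min(),V[y].max(),P[y].mean(0),onplane(f,U[y].mean(),V[y].mean(),.078))
    bk=(f['im'].max(2)<60)&bx&(P[...,2]>.15); q=P[bk]; print('handle',len(q),q.mean(0),q.min(0),q.max(0),U[bk].mean(),V[bk].mean())
    t=bx&(abs(P[...,2]-.1)<.006)&(f['im'].min(2)>140)
    Q=P[t][:,:2].astype(np.float32); r=cv2.minAreaRect(Q);print('top',t.sum(),r,Q.mean(0)); print(cv2.boxPoints(r))
    o=np.array([.552,.107,0]);c,s=np.cos(-.074),np.sin(-.074)
    im=f['im'].copy(); im=cv2.resize(im,None,fx=4,fy=4)
    for p in [(-.115,-.115,.015),(.115,-.115,.015),(-.115,.115,.015),(.115,.115,.015),(-.067,-.08,.1),(.067,-.08,.1),(-.067,.03,.1),(.067,.03,.1),(.085,.075,.062),(-.035,.075,.082)]:
        w=o+[c*p[0]-s*p[1],s*p[0]+c*p[1],p[2]]
        cv2.circle(im,tuple(int(round(4*a+2)) for a in proj(f,w)),4,(0,255,0),1)
    u0,v0=(220,140) if n=='top0' else (250,90)
    cv2.imwrite('pics/ov_'+n+'.png',im[v0*4:v0*4+500,u0*4:u0*4+560,::-1])
E
```

```text
top0 yellow 44 264.09090909090907 206.52272727272728 258 270 204 208 [0.53120321 0.17507457 0.0668703 ] [0.52908959 0.1735154  0.078     ]
handle 97 [0.58342136 0.16810484 0.22669495] [0.57334996 0.14917716 0.15240051] [0.61706185 0.18927924 0.23785023] 258.2680412371134 175.8762886597938
top 1057 ((0.5605872273445129, 0.0724119022488594), (0.10949040204286575, 0.11063439399003983), 85.77644348144531) [0.5536158  0.07253854]
[[0.5013884  0.02188939]
 [0.6117223  0.01374136]
 [0.6197861  0.12293442]
 [0.50945216 0.13108245]]
side0 yellow 20 304.6 163.5 303 306 161 166 [0.53133401 0.18520956 0.07638139] [0.53062985 0.18259943 0.078     ]
handle 39 [0.57710493 0.16104757 0.23092749] [0.57022581 0.14502601 0.22156867] [0.58390931 0.18526365 0.23581788] 319.84615384615387 121.17948717948718
top 733 ((0.5577762722969055, 0.06918222457170486), (0.11817605048418045, 0.1112564206123352), 85.20951843261719) [0.55590606 0.06596273]
[[0.49740782 0.01494625]
 [0.6082756  0.00565497]
 [0.61814475 0.1234182 ]
 [0.50727695 0.13270947]]
```

View pics/ov_top0.png

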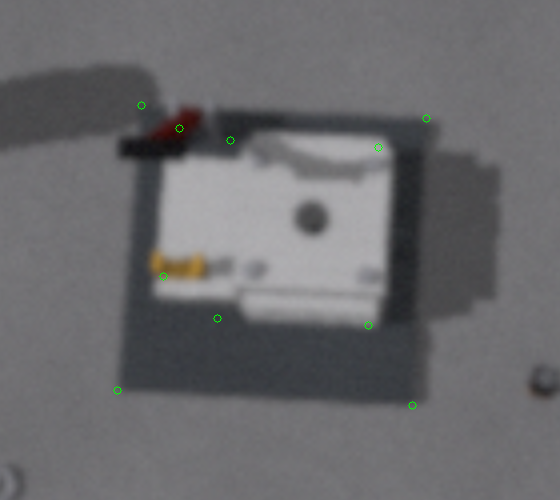

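View pics/ov_side0.png

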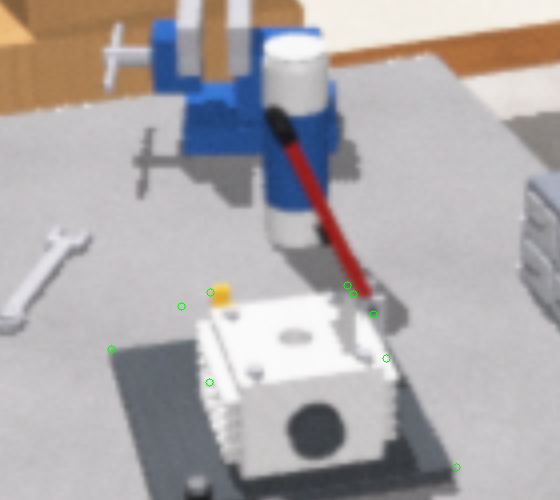

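```bash
cat >> h.py <<'E'
def to(tcp,yawy=None):
    s=get_state(); r=R.from_quat(s['orientation']); 
    sh=r.inv().apply(np.array(tcp)-s['position'])*1000
    out=[sh.round(1)]
    if yawy is not None:  # desired: z down, tool y along angle yawy (world)
        y=np.array([np.cos(yawy),np.sin(yawy),0]);z=np.array([0,0,-1.]);x=np.cross(y,z)
        best=None
        for k in (1,-1):
            t=R.from_matrix(np.stack([k*x,k*y,z],1)); rv=(r.inv()*t).as_rotvec()
            if best is None or np.linalg.norm(rv)<np.linalg.norm(best): best=rv
        out.append(best.round(3))
    print('t',round(s['time_s'],2),'pos',s['position'].round(4),'f',np.round(s['ft_force'],1),'grip',round(s['grip_width'],3),'shift',*out)
E
python3 - <<'E'
import station
print([n for n in dir(station) if not n.startswith('_')], getattr(station,'tip_reach',None))
from h import *
to([.58,.17,.38],np.pi/2-.074)
E
```

```text
['Unreachable', 'finish_job', 'get_calibration', 'get_state', 'grab_frame', 'tip_reach'] 0.011
t 0.1 pos [0.1806 0.7017 0.2415] f [-0.9 -0.4  0.1] grip 0.999 shift [-519.3 -415.6 -137.8] [-0.001  0.    -0.178]
```

```bash
python3 -m handwheel '[1,-15,-12,-30,0,0,0, 1,-43,-35,-50,0,0,0, 1,-73,-60,-68,0,0,-0.04, 1,-103,-84,-80,0,0,-0.08, 1,-133,-108,-92,0,0,-0.12]' && python3 -m handwheel '[1,-30,-24,-8,0,0,0, 1,-60,-48,-16,0,0,0, 1,-90,-72,-24,0,0,0, 1,-120,-96,-32,0,0,0, 1,-150,-120,-40,0,0,0]' && python3 -m handwheel '[1,-30,-24,0,0,0,0, 1,-60,-48,0,0,0,0, 1,-90,-72,0,0,0,0, 1,-110,-90,0,0,0,0, 1,-110,-90,0,0,0,0]'; python3 -c "
from h import *
to([.58,.17,.38],np.pi/2-.074)"
```

```text
time_s: 0.52
position: [0.2833, 0.5628, 0.3349]
orientation: [0.065, 0.998, -0.0, 0.0]
ft_force: [0.2, -0.0, 1.2]
grip_width: 0.998
time_s: 0.93
position: [0.4164, 0.424, 0.3745]
orientation: [0.066, 0.998, -0.0, -0.0]
ft_force: [0.3, -0.1, 0.5]
grip_width: 0.998
time_s: 1.35
position: [0.5169, 0.3157, 0.3741]
orientation: [0.07, 0.998, -0.001, 0.001]
ft_force: [0.4, 0.1, 0.0]
grip_width: 1.003
t 1.35 pos [0.5169 0.3157 0.3741] f [0.4 0.1 0. ] grip 1.003 shift [ -82.9 -135.5   -5.4] [-0.003  0.002 -0.067]
```

```bash
python3 -m handwheel '[1,-20,-30,-10,0,0,-0.02, 1,-40,-60,-15,0,0,-0.06, 1,-60,-95,-15,0,0,-0.067, 1,-83,-135,-15,0,0,-0.067, 1,-83,-135,-15,0,0,-0.067]'; python3 -c "
from h import *
to([.58,.17,.24],np.pi/2-.074)
shot('wrist','w1');shot('side','s1')
import cv2
print(load('w1')['E'])"
```

```text
time_s: 1.77
position: [0.5797, 0.1688, 0.3894]
orientation: [0.037, 0.999, -0.002, 0.001]
ft_force: [0.3, -1.4, 0.0]
grip_width: 1.0
t 1.77 pos [0.5797 0.1688 0.3894] f [ 0.3 -1.4  0. ] grip 1.0 shift [  0.    1.8 149.4] [-0.004  0.002 -0.   ]
[[ 0.07504705  0.99717346 -0.00360915 -0.20959262]
 [ 0.96034947 -0.07130016  0.26952769 -0.6201527 ]
 [ 0.26850853 -0.0236933  -0.96298588  0.36865359]
 [ 0.          0.          0.          1.        ]]
```

View pics/w1.png

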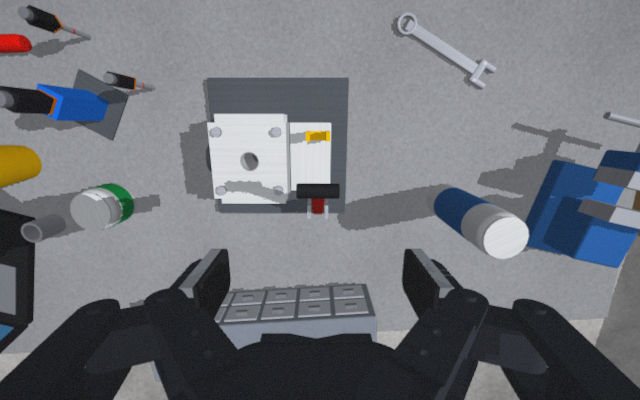

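View pics/s1.png

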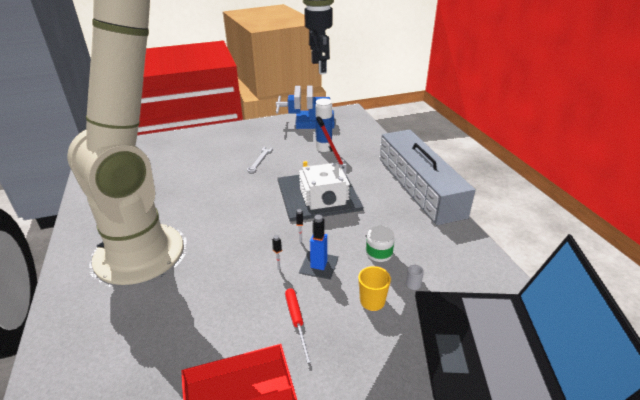

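```bash
python3 - <<'E'
from h import *
f=load('w1');V,U=np.mgrid[:400,:640];P=pts(f,U,V,f['d']);g=f['im'].mean(2);h=cv2.cvtColor(f['im'],cv2.COLOR_RGB2HSV)
def comp(m,z,name,mn=30):
    n,l,s,c=cv2.connectedComponentsWithStats(m.astype(np.uint8))
    for i in range(1,n):
        if s[i][4]>=mn: print(name,s[i],c[i].round(1),onplane(f,*c[i],z).round(4))
comp((g<140)&(U>235)&(U<265)&(V>145)&(V<178),.1,'well')
comp((g<45)&(U>285)&(U<350)&(V>175)&(V<207),.227,'handle')
comp((h[...,0]>15)&(h[...,0]<35)&(h[...,1]>110)&(U>300)&(U<335)&(V>125)&(V<145),.08,'catch',10)
for nm,u,v,z in [('p',207.5,78,.015),('p',348.5,78,.015),('p',345.5,213,.015),('head',212,114,.1),('head',289,114,.1),('head',289,203,.1),('head',214,203,.1),('flng',331,122,.049)]: print(nm,onplane(f,u,v,z).round(4), P[int(v)+3,int(u)-3 if u>250 else int(u)+3].round(3))
hd=(g<45)&(U>285)&(U<350)&(V>175)&(V<207); print('hd',P[hd].mean(0),np.percentile(P[hd],[2,98],axis=0))
t=(abs(P[...,2]-.1)<.004)&(g>150); print('top',cv2.minAreaRect(P[t][:,:2].astype(np.float32)))
for n in('top0','side0'):
    pass
E
```

```text
well [244 153  14  17 180] [250.6 160.4] [0.5588 0.0738 0.1   ]
handle [297 184  42  17 550] [318.  190.8] [0.5813 0.1696 0.227 ]
catch [306 131  24  11 224] [317.4 135.3] [0.5315 0.1729 0.08  ]
p [0.431  0.0021 0.015 ] [0.436 0.006 0.016]
p [0.4482 0.2295 0.015 ] [0.452 0.224 0.015]
p [0.6762 0.2138 0.015 ] [0.687 0.208 0.   ]
head [0.491 0.029 0.1  ] [0.495 0.027 0.083]
head [0.499  0.1357 0.1   ] [0.501 0.124 0.032]
head [0.6267 0.1229 0.1   ] [0.654 0.107 0.017]
head [0.6183 0.0101 0.1   ] [ 0.649 -0.024  0.001]
flng [0.5143 0.1955 0.049 ] [0.518 0.191 0.051]
hd [0.57940186 0.16968701 0.23541456] [[0.57257851 0.14951896 0.228372  ]
 [0.58781463 0.18961134 0.23672482]]
top ((0.6884015798568726, 0.13420933485031128), (0.27429401874542236, 0.35147786140441895), 82.7527084350586)
```

```bash
python3 -m handwheel '[1,0,-1,40,0.004,-0.002,0, 1,-1,-1,80,0.004,-0.002,0, 1,-1,-1,115,0.004,-0.002,0, 1,-1,-1,145,0.004,-0.002,0, 1,-1,-1,170,0.004,-0.002,0]' && python3 -m handwheel '[1,0,0,0,0,0,0, 0.3,0,0,0,0,0,0]'; python3 -c "
from h import *
to([.5806,.170,.2195],np.pi/2-.074)
shot('wrist','w2');shot('side','s2')
a=load('s2')['im'][60:210,250:410]
cv2.imwrite('pics/s2c.png',cv2.resize(a,None,fx=4,fy=4)[:,:,::-1])"
```

```text
time_s: 2.28
position: [0.5765, 0.178, 0.2168]
orientation: [0.031, 1.0, -0.002, -0.0]
ft_force: [-0.5, 0.0, 0.1]
grip_width: 0.999
time_s: 2.45
position: [0.5772, 0.1775, 0.2185]
orientation: [0.032, 0.999, -0.002, -0.0]
ft_force: [-0.1, -0.6, 0.9]
grip_width: 0.883
t 2.45 pos [0.5772 0.1775 0.2185] f [-0.1 -0.6  0.9] grip 0.883 shift [-3.9 -7.3 -1. ] [-0.005 -0.001  0.011]
```

View pics/w2.png

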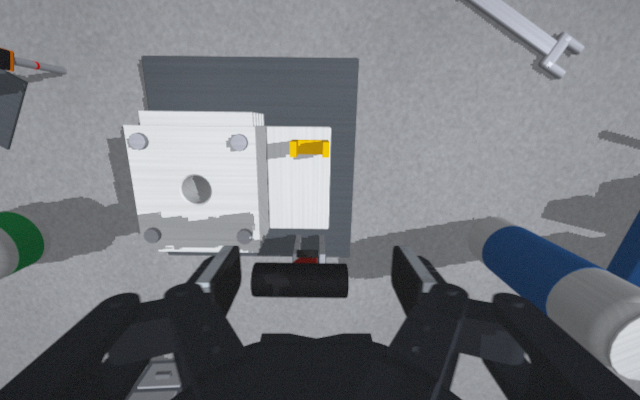

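View pics/s2c.png

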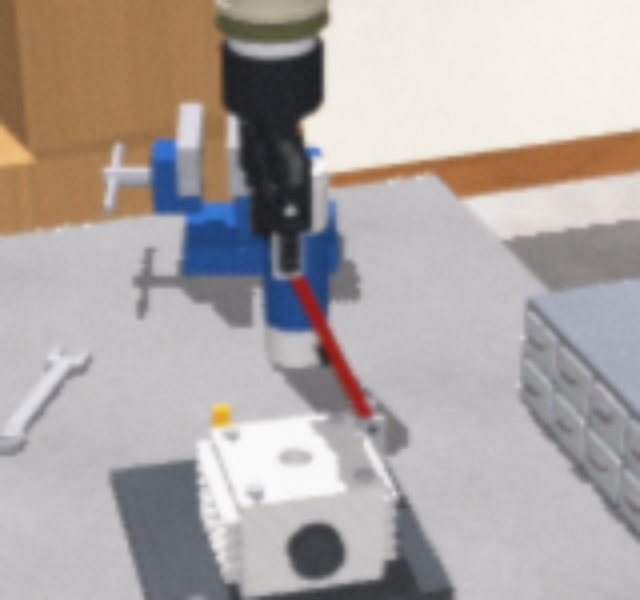

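```bash
python3 -m handwheel '[0.5,-4,-7,0,-0.004,0,0.01, 0.5,-4,-7,0,-0.004,0,0.01]' && python3 -m handwheel '[-0.6,0,0,0,0,0,0, -0.6,0,0,0,0,0,0, -0.6,0,0,0,0,0,0, -0.6,0,0,0,0,0,0, -0.6,0,0,0,0,0,0]'; python3 -c "
from h import *
to([.5806,.170,.2195],np.pi/2-.074)
shot('wrist','w3')"
```

```text
time_s: 2.72
position: [0.5831, 0.1678, 0.2212]
orientation: [0.038, 0.999, 0.0, 0.003]
ft_force: [-0.3, -1.4, -0.2]
grip_width: 0.753
time_s: 3.13
position: [0.582, 0.1698, 0.2207]
orientation: [0.037, 0.999, 0.001, 0.002]
ft_force: [-2.4, -0.2, 9.0]
grip_width: 0.502
t 3.13 pos [0.582  0.1698 0.2207] f [-2.4 -0.2  9. ] grip 0.502 shift [1.4 0.1 1.2] [ 0.002  0.004 -0.001]
```

View pics/w3.png

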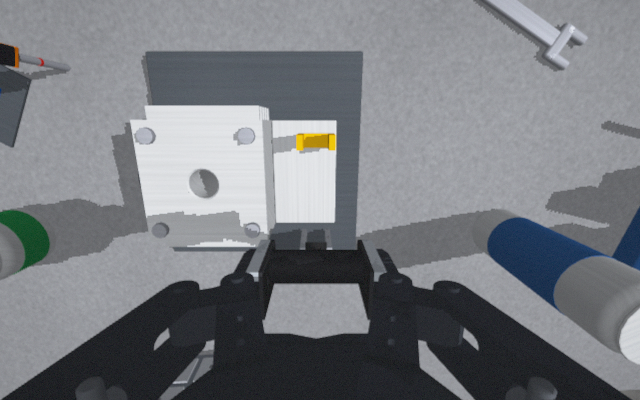

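```bash
python3 -m handwheel '[-0.6,19.4,0,9.7,0,0,0, -0.6,37.4,0,21.6,0,0,0, -0.6,53.8,0,35.5,0,0,0, -0.6,68.5,0,51.4,0,0,0, -0.6,81.1,0,68.9,0,0,0]' && python3 -m handwheel '[-0.6,0,0,0,0,0,0]'; python3 -c "
from h import *
to([.6513-.18*np.cos(.567),.1715,.054+.18*np.sin(.567)],np.pi/2-.074)
shot('side','s4')
a=load('s4')['im'][60:210,250:410]
cv2.imwrite('pics/s4c.png',cv2.resize(a,None,fx=4,fy=4)[:,:,::-1])"
```

```text
time_s: 3.6
position: [0.5005, 0.1759, 0.1513]
orientation: [0.037, 0.999, 0.001, 0.002]
ft_force: [1.9, 1.2, 4.2]
grip_width: 0.5
time_s: 3.68
position: [0.4986, 0.176, 0.1489]
orientation: [0.036, 0.999, 0.0, -0.0]
ft_force: [-4.2, 3.8, 3.6]
grip_width: 0.498
t 3.68 pos [0.4986 0.176  0.1489] f [-4.2  3.8  3.6] grip 0.498 shift [-1.2 -4.4 -1.7] [ 0.    -0.     0.002]
```

View pics/s4c.png

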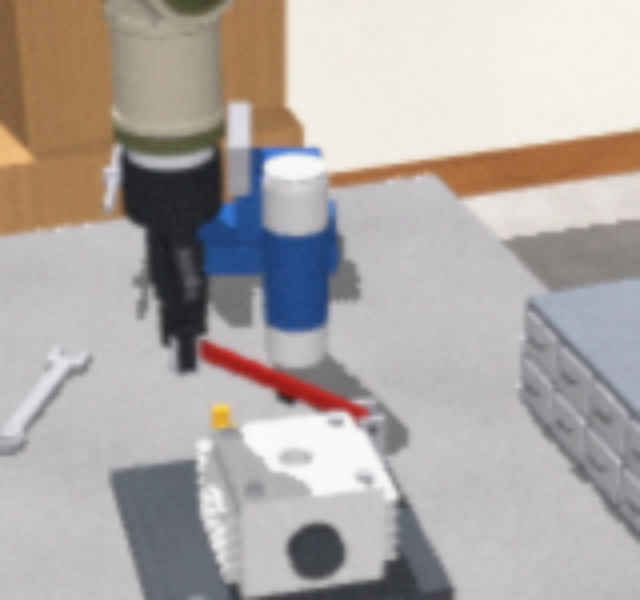

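Arm follows well (red arm now from pixel (370,412) to (200,348) in the crop). Continue to closed, then press slightly.

```bash
python3 -m handwheel '[-0.6,10.5,0,18.9,0,0,0, -0.6,18.6,0,38.9,0,0,0, -0.6,24.3,0,59.7,0,0,0, -0.6,27.3,0,78.7,0,0,0, -0.6,28.2,0,94,0,0,0]' && python3 -m handwheel '[-0.6,0,0,3,0,0,0, -0.6,0,0,5,0,0,0, -0.6,0,0,5,0,0,0, -0.6,0,0,5,0,0,0]'; python3 -c "
from h import *
to([.6513-.18,.180,.054],np.pi/2-.074)
shot('side','s5');shot('wrist','w5')
a=load('s5')['im'][60:210,250:410]
cv2.imwrite('pics/s5c.png',cv2.resize(a,None,fx=4,fy=4)[:,:,::-1])"
```

```text
time_s: 4.15
position: [0.4723, 0.1779, 0.056]
orientation: [0.037, 0.999, 0.0, 0.0]
ft_force: [-5.0, 3.4, 4.5]
grip_width: 0.502
time_s: 4.48
position: [0.4723, 0.1779, 0.0525]
orientation: [0.037, 0.999, 0.0, -0.0]
ft_force: [-9.6, 3.2, 13.5]
grip_width: 0.502
t 4.48 pos [0.4723 0.1779 0.0525] f [-9.6  3.2 13.5] grip 0.502 shift [ 1.1  2.  -1.5] [ 0. -0.  0.]
```

View pics/s5c.png

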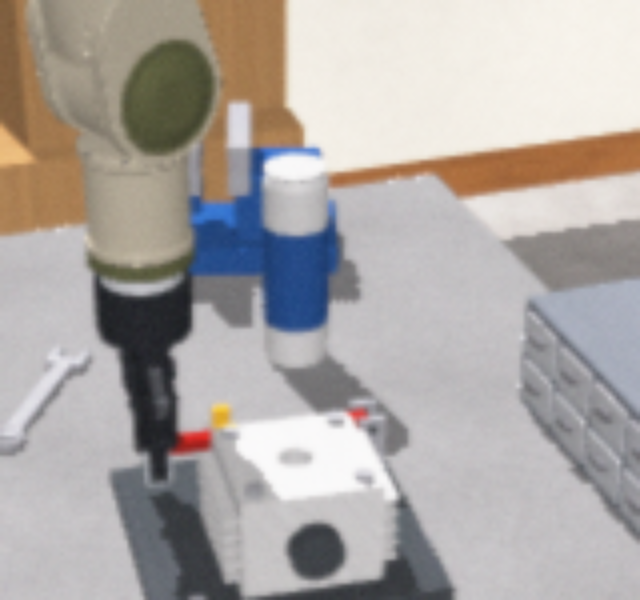

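View pics/w5.png

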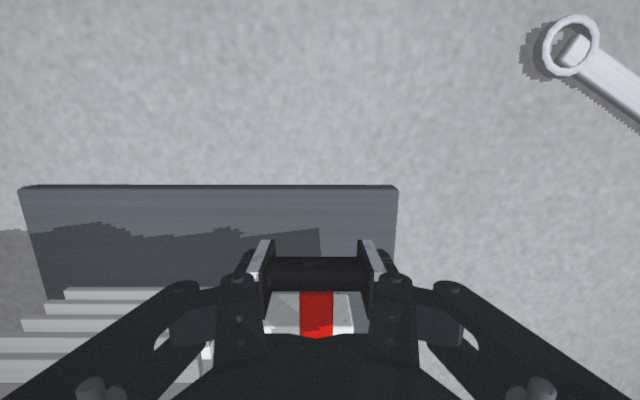

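```bash
python3 -m handwheel '[-0.6,0,0,2,0,0,0, -0.6,0,0,4,0,0,0, -0.6,0,0,4,0,0,0]'; python3 -m handwheel '[-0.6,-1,0,-3,0,0,0, -0.6,-1,0,-3,0,0,0]';  python3 -m handwheel '[0.5,0,0,0,0,0,0, 0.5,0,0,0,0,0,0, 0.5,0,0,0,0,0,0, 0.5,0,0,0,0,0,0]'; python3 -c "
from h import *
to([.6513-.18,.180,.054],np.pi/2-.074)"
```

```text
time_s: 4.83
position: [0.4725, 0.1779, 0.0509]
orientation: [0.037, 0.999, 0.001, 0.001]
ft_force: [-14.0, 2.1, 54.3]
grip_width: 0.499
time_s: 5.0
position: [0.4725, 0.1779, 0.0518]
orientation: [0.037, 0.999, 0.0, -0.001]
ft_force: [-8.8, 5.1, 6.7]
grip_width: 0.501
time_s: 5.33
position: [0.4749, 0.1769, 0.0504]
orientation: [0.038, 0.999, -0.0, 0.001]
ft_force: [-0.2, -0.5, 0.4]
grip_width: 0.749
t 5.33 pos [0.4749 0.1769 0.0504] f [-0.2 -0.5  0.4] grip 0.749 shift [ 3.9  2.8 -3.6] [ 0.     0.003 -0.001]
```

```bash
python3 -m handwheel '[0.5,0,0,-15,0,0,0, 0.5,0,0,-45,0,0,0, 0.5,0,0,-85,0,0,0, 0.5,0,0,-125,0,0,0, 0.5,0,0,-165,0,0,0]'; python3 -m handwheel '[0.5,-10,-20,-35,0,0,0, 0.5,-20,-40,-70,0,0,0, 0.5,-25,-60,-90,0,0,0, 0.5,-25,-70,-100,0,0,0, 0.5,-25,-70,-100,0,0,0]';python3 -m handwheel '[0.5,0,0,0,0,0,0, 0.5,0,0,0,0,0,0]'; python3 -c "
from h import *
to([.455,-.2,.32],np.pi/2-.5)
shot('wrist','w6');shot('side','s6');shot('top','t6')
a=load('s6')['im'][135:285,250:410]
cv2.imwrite('pics/s6c.png',cv2.resize(a,None,fx=4,fy=4)[:,:,::-1])"
```

```text
time_s: 5.75
position: [0.4736, 0.1766, 0.217]
orientation: [0.038, 0.999, -0.0, 0.001]
ft_force: [0.9, 0.6, -0.7]
grip_width: 0.75
time_s: 6.17
position: [0.4939, 0.1032, 0.3171]
orientation: [0.039, 0.999, 0.0, 0.003]
ft_force: [-1.2, 0.3, -0.4]
grip_width: 0.749
time_s: 6.33
position: [0.4922, 0.1065, 0.3136]
orientation: [0.037, 0.999, -0.0, -0.0]
ft_force: [-0.3, 0.4, -0.1]
grip_width: 0.749
t 6.33 pos [0.4922 0.1065 0.3136] f [-0.3  0.4 -0.1] grip 0.749 shift [  14.6 -308.4   -6.2] [-0.001 -0.     0.427]
```

View pics/s6c.png

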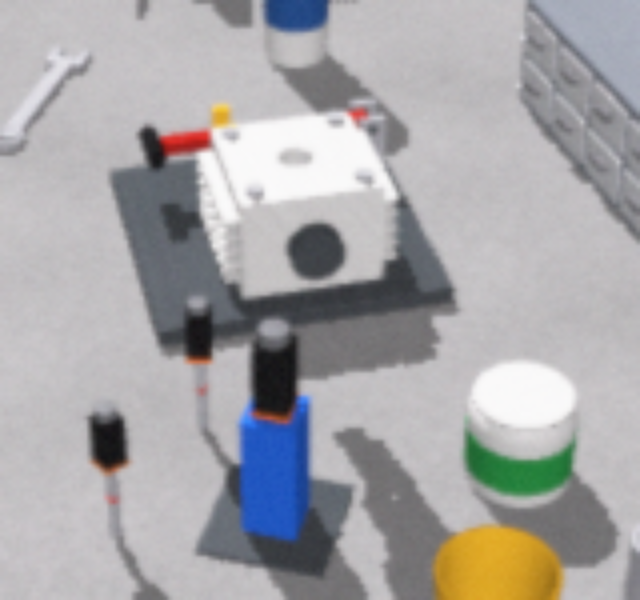

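View pics/w6.png

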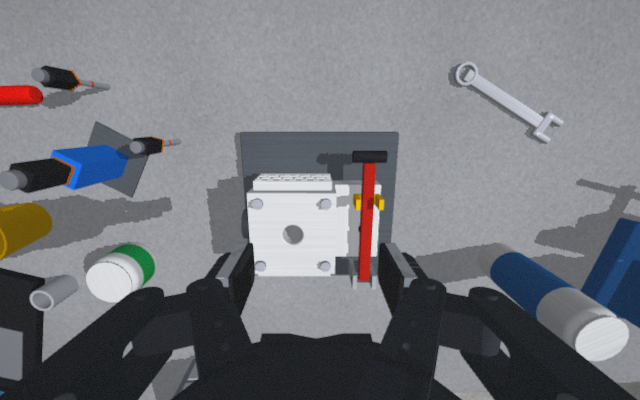

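```bash
python3 - <<'E'
from h import *
f=load('w6');V,U=np.mgrid[:400,:640];P=pts(f,U,V,f['d']);g=f['im'].mean(2)
hd=(g<45)&(U>345)&(U<392)&(V>148)&(V<165); print('handle',hd.sum(),np.median(P[hd],0),onplane(f,U[hd].mean(),V[hd].mean(),.065))
h=cv2.cvtColor(f['im'],cv2.COLOR_RGB2HSV)
rd=((h[...,0]<8)|(h[...,0]>172))&(h[...,1]>120)&(U>355)&(U<380)&(V>160)&(V<285)
q=P[rd]
for v in range(165,282,15):
    m=rd&(abs(V-v)<3); print(v,np.median(P[m],0).round(4))
m=(g<140)&(U>278)&(U<308)&(V>220)&(V<250); n,l,s,c=cv2.connectedComponentsWithStats(m.astype(np.uint8))
for i in range(1,n):
    if s[i][4]>40: print('well',s[i],c[i],onplane(f,*c[i],.1))
f=load('t6');g=f['im'].mean(2)
m=(g<115)&(U>288)&(U<307)&(V>186)&(V<204);print('well top',onplane(f,U[m].mean(),V[m].mean(),.1))
f=load('s6');g=f['im'].mean(2)
P=pts(f,U,V,f['d'])
for n,(u,v) in dict(s1=(277,240),s2=(299,214)).items():
    print(n,P[v-1:v+3,u-1:u+2].reshape(-1,3).mean(0))
E
python3 -m handwheel '[0.5,4,-40,-10,0,0,0.08, 0.5,8,-80,-20,0,0,0.16, 0.5,10,-120,-30,0,0,0.24, 0.5,12,-160,-40,0,0,0.32, 0.5,14,-200,-40,0,0,0.4]'; python3 -m handwheel '[0.5,17,-40,0,0,0,0.03, 0.5,34,-75,0,0,0,0.03, 0.5,34,-75,0,0,0,0.03, 0.5,34,-75,0,0,0,0.03]'
python3 -c "
from h import *
to([.455,-.2,.35],np.pi/2-.5)
shot('wrist','w7')"
```

```text
handle 328 [0.47134167 0.17419831 0.06928038] [0.47236919 0.17547349 0.065     ]
165 [0.4837 0.1756 0.0681]
180 [0.5031 0.1743 0.0687]
195 [0.5234 0.1726 0.0686]
210 [0.5444 0.1712 0.0686]
225 [0.566  0.1693 0.0684]
240 [0.5878 0.1673 0.0687]
255 [0.6107 0.1666 0.0685]
270 [0.6345 0.1639 0.0682]
well [285 225  18  19 230] [294.09130435 233.63478261] [0.55896228 0.07291475 0.1       ]
well top [0.55447276 0.07510523 0.1       ]
s1 [ 0.3534831  -0.18865282  0.10319713]
s2 [ 0.4337985  -0.10116758  0.10023356]
time_s: 6.9
position: [0.4644, -0.0941, 0.3561]
orientation: [0.236, 0.972, 0.0, 0.002]
ft_force: [1.2, -0.5, 0.4]
grip_width: 0.751
time_s: 7.23
position: [0.3982, -0.1448, 0.3547]
orientation: [0.251, 0.968, 0.0, 0.001]
ft_force: [0.3, 0.4, 0.2]
grip_width: 0.751
t 7.23 pos [ 0.3982 -0.1448  0.3547] f [0.3 0.4 0.2] grip 0.751 shift [-76.4 -20.7   4.7] [ 0.001  0.001 -0.007]
```

View pics/w7.png

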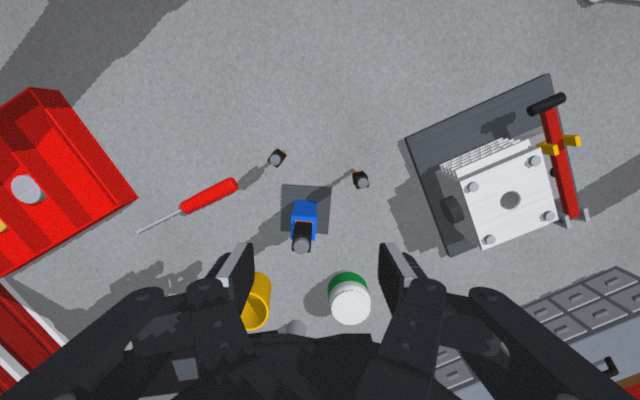

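```bash
python3 - <<'E'
from h import *
f=load('w7');V,U=np.mgrid[:400,:640];P=pts(f,U,V,f['d']);g=f['im'].mean(2);h=cv2.cvtColor(f['im'],cv2.COLOR_RGB2HSV)
bx=(U>270)&(U<340)&(V>175)&(V<260)
ft=bx&(P[...,2]<.012)&(g<95)
bl=bx&(h[...,0]>100)&(h[...,0]<130)&(h[...,1]>130)
bt=bl&(abs(P[...,2]-.095)<.004); print('bluetop',bt.sum())
r=cv2.minAreaRect(P[bt][:,:2].astype(np.float32)); print(r,cv2.boxPoints(r))
ey=bx&(P[...,2]>.157); print('eye',ey.sum(),np.median(P[ey],0),onplane(f,U[ey].mean(),V[ey].mean(),.161))
hn=bx&(P[...,2]>.1)&(P[...,2]<.148)&(g<60);print('handle side pts',hn.sum(),P[hn].min(0),P[hn].max(0))
# foot corners via fit of foot mask + blue
m=((ft|bl)*255).astype(np.uint8); c=max(cv2.findContours(m,0,2)[0],key=cv2.contourArea); 
im=cv2.resize(f['im'][165:265,260:350],None,fx=6,fy=6,interpolation=2)
cv2.imwrite('pics/w7c.png',im[:,:,::-1])
print('grip',R.from_quat(get_state()['orientation']).as_matrix().round(3))
f=load('s6');P=pts(f,U,V,f['d']);ey=(P[...,2]>.156)&(P[...,0]>.42)&(P[...,0]<.5)&(P[...,1]<-.15)&(P[...,1]>-.25);print('eye side',ey.sum(),np.median(P[ey],0))
E
```

```text
bluetop 235
((0.4575740396976471, -0.19991397857666016), (0.035784102976322174, 0.035708196461200714), 56.072349548339844) [[ 0.43277335 -0.2047946 ]
 [ 0.462402   -0.22472496]
 [ 0.48237473 -0.19503336]
 [ 0.4527461  -0.175103  ]]
eye 224 [ 0.45616466 -0.19835494  0.16152123] [ 0.45360416 -0.19633342  0.161     ]
handle side pts 213 [ 0.44221897 -0.20303092  0.10106961] [ 0.45650307 -0.18445197  0.14797612]
grip [[-0.875  0.484  0.002]
 [ 0.484  0.875  0.   ]
 [-0.001  0.001 -1.   ]]
eye side 39 [ 0.4549551  -0.20176795  0.16011894]
```

View pics/w7c.png

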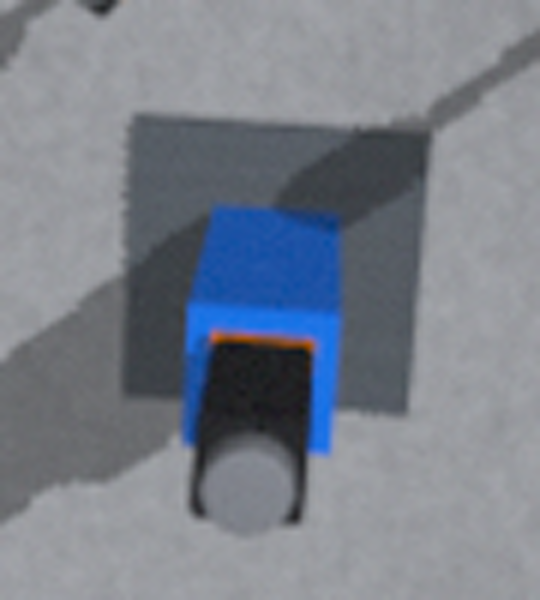

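```bash
python3 -c "
from h import *
to([.456,-.199,.25],np.radians(56))"
```

```text
t 7.28 pos [ 0.3996 -0.1438  0.3548] f [ 0.4 -0.8  0.7] grip 0.752 shift [-75.9 -21.1 104.9] [0.001 0.001 0.088]
```

```bash
python3 -m handwheel '[0.5,-38,-10,0,0,0,0.04, 0.5,-76,-21,0,0,0,0.088, 0.5,-76,-21,35,0,0,0.088, 0.5,-76,-21,70,0,0,0.088, 0.5,-76,-21,105,0,0,0.088]'; python3 -m handwheel '[0.5,0,0,0,0,0,0, 0.5,0,0,0,0,0,0]'
python3 -c "
from h import *
to([.456,-.199,.12],np.radians(56))
shot('wrist','w8')"
```

```text
time_s: 7.7
position: [0.4581, -0.1983, 0.2483]
orientation: [0.291, 0.957, 0.0, 0.001]
ft_force: [0.5, 0.8, -0.7]
grip_width: 0.751
time_s: 7.87
position: [0.4565, -0.198, 0.2489]
orientation: [0.291, 0.957, -0.0, -0.001]
ft_force: [0.0, -0.8, 0.2]
grip_width: 0.749
t 7.87 pos [ 0.4565 -0.198   0.2489] f [ 0.  -0.8  0.2] grip 0.749 shift [ -0.5  -1.  128.9] [-0.001 -0.002  0.002]
```

View pics/w8.png

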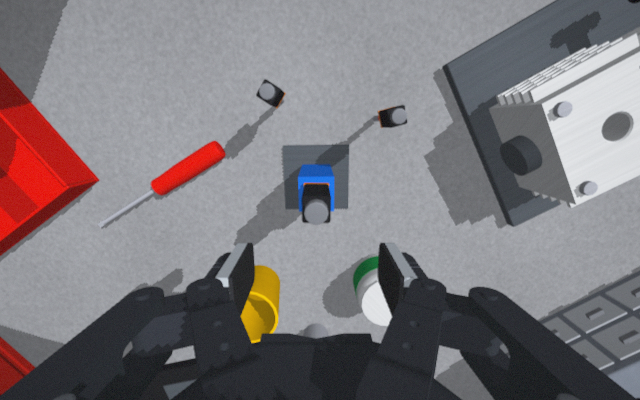

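```bash
python3 -m handwheel '[0.3,0,-1,38,0,0,0, 0.3,0,-1,76,0,0,0, 0.2,0,-1,105,0,0,0, 0.2,0,-1,125,0,0,0, 0.2,0,-1,129,0,0,0]'; python3 -m handwheel '[0.2,0,0,0,0,0,0, 0.2,0,0,0,0,0,0]'
python3 -c "
from h import *
to([.456,-.199,.12],np.radians(56))
shot('wrist','w9');shot('side','s9')
a=load('s9')['im'][170:280,260:400]
cv2.imwrite('pics/s9c.png',cv2.resize(a,None,fx=5,fy=5)[:,:,::-1])"
```

```text
time_s: 8.33
position: [0.4569, -0.1996, 0.1204]
orientation: [0.292, 0.957, 0.001, 0.001]
ft_force: [-0.9, -0.5, 0.9]
grip_width: 0.599
time_s: 8.5
position: [0.4574, -0.2004, 0.123]
orientation: [0.292, 0.956, 0.0, 0.002]
ft_force: [-0.7, -0.1, -0.3]
grip_width: 0.602
t 8.5 pos [ 0.4574 -0.2004  0.123 ] f [-0.7 -0.1 -0.3] grip 0.602 shift [2.  0.4 3. ] [0.002 0.004 0.001]
```

View pics/w9.png

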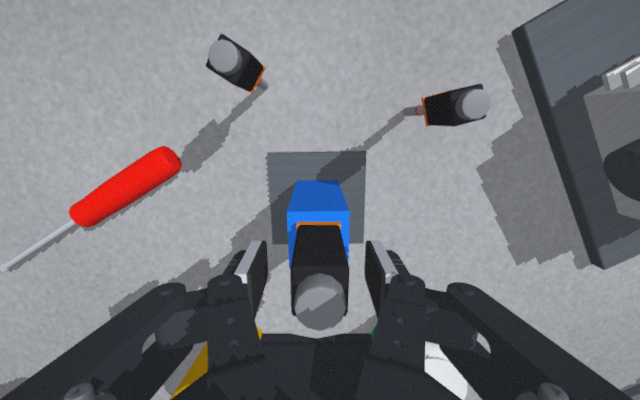

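View pics/s9c.png

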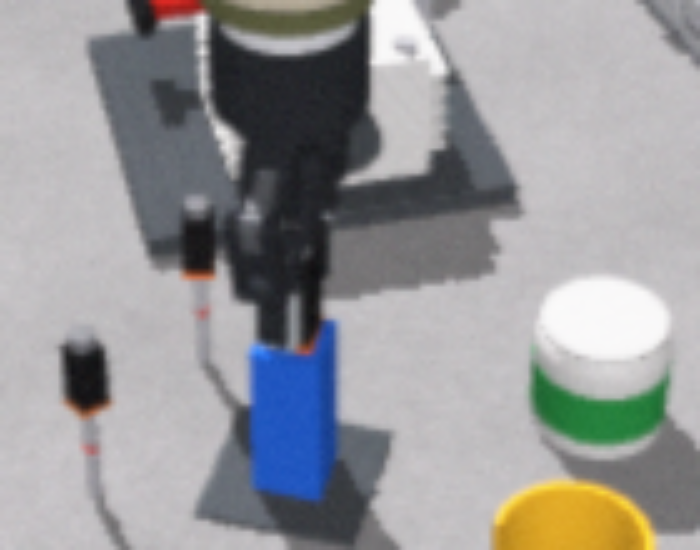

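```bash
python3 -m handwheel '[0.2,1,0,0,0,0,0, -1,1,0,0,0,0,0, -1,1,0,0,0,0,0, -1,1,0,0,0,0,0, -1,1,0,0,0,0,0]'; python3 -m handwheel '[-1,0,0,0,0,0,0, -1,0,0,0,0,0,0, -1,0,0,0,0,0,0, -1,0,0,0,0,0,0]'
python3 -c "
from h import *
to([.456,-.199,.32],np.radians(56))"
```

```text
time_s: 9.02
position: [0.4555, -0.1995, 0.1219]
orientation: [0.292, 0.956, 0.0, 0.001]
ft_force: [-0.7, 0.5, 9.2]
grip_width: 0.278
time_s: 9.35
position: [0.4555, -0.1995, 0.1219]
orientation: [0.292, 0.956, 0.0, 0.001]
ft_force: [-0.0, 1.2, 8.7]
grip_width: 0.272
t 9.35 pos [ 0.4555 -0.1995  0.1219] f [-0.   1.2  8.7] grip 0.272 shift [  -0.6    1.  -198.1] [0.002 0.003 0.001]
```

```bash
python3 -m handwheel '[-1,0,0,-5,0,0,0, -1,0,0,-15,0,0,0, -1,0,0,-30,0,0,0, -1,0,0,-50,0,0,0, -1,0,0,-70,0,0,0]'; python3 -m handwheel '[-1,0,0,-25,0,0,0, -1,0,0,-50,0,0,0, -1,0,0,-75,0,0,0, -1,0,0,-100,0,0,0, -1,0,0,-120,0,0,0]';python3 -m handwheel '[-1,0,0,0,0,0,0, -1,0,0,0,0,0,0]'
python3 -c "
from h import *
to([.559,.073,.31],np.radians(56))
shot('wrist','w10');shot('side','s10');shot('top','t10')"
```

```text
time_s: 9.77
position: [0.4545, -0.1995, 0.1924]
orientation: [0.292, 0.956, 0.0, 0.0]
ft_force: [1.1, -0.2, -1.0]
grip_width: 0.272
time_s: 10.18
position: [0.4544, -0.1997, 0.3138]
orientation: [0.292, 0.956, 0.0, 0.002]
ft_force: [0.9, 0.1, -2.0]
grip_width: 0.275
time_s: 10.35
position: [0.4548, -0.1996, 0.3125]
orientation: [0.292, 0.956, 0.0, 0.002]
ft_force: [-1.5, -0.4, -2.2]
grip_width: 0.27
t 10.35 pos [ 0.4548 -0.1996  0.3125] f [-1.5 -0.4 -2.2] grip 0.27 shift [ 65.8 284.3   2.8] [0.002 0.004 0.001]
```

View pics/s10.png

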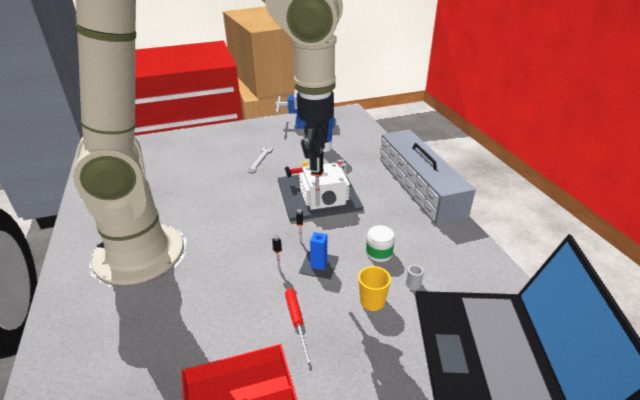

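View pics/w10.png

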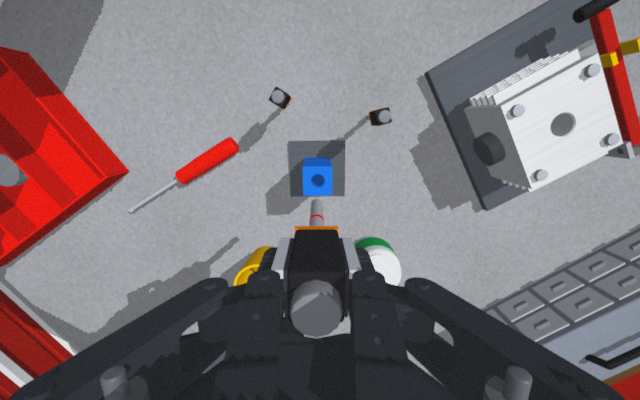

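```bash
cat > rod.py <<'E'
from h import *
import sys
V,U=np.mgrid[:400,:640]
def rod(fn,tcp,zlo,zhi,rad=.03):
    f=load(fn);P=pts(f,U,V,f['d'])
    m=(f['d']>0)&(np.hypot(P[...,0]-tcp[0],P[...,1]-tcp[1])<rad)&(P[...,2]>zlo)&(P[...,2]<zhi)
    # drop finger-dark
    m&=f['im'].mean(2)>60
    q=P[m]; o=-np.array(f['E'])[:3,:3].T@np.array(f['E'])[:3,3]
    print(fn,'n',len(q))
    for a in np.arange(zlo,zhi,.012):
        s=(q[:,2]>=a)&(q[:,2]<a+.012)
        if s.sum()>2:
            c=np.median(q[s],0); d=c-o; d[2]=0; d/=np.linalg.norm(d)
            print(' z',round(a+.006,3),'n',s.sum(),'axis~',(c+d*.004)[:2].round(4),'rel tcp mm',((c+d*.004)[:2]-tcp[:2]).round(4)*1000)
E
python3 - <<'E'
from rod import *
t=[.4548,-.1996,.3125]
for n in('w10','s10','t10'): rod(n,t,.185,.29)
f=load('w10'); cv2.imwrite('pics/w10c.png',cv2.resize(f['im'][185:345,240:400],None,fx=4,fy=4,interpolation=2)[:,:,::-1])
f=load('s10'); cv2.imwrite('pics/s10c.png',cv2.resize(f['im'][140:240,270:370],None,fx=6,fy=6,interpolation=2)[:,:,::-1])
E
```

```text
w10 n 373
 z 0.203 n 37 axis~ [ 0.4563 -0.2004] rel tcp mm [ 1.5 -0.8]
 z 0.215 n 45 axis~ [ 0.4565 -0.2004] rel tcp mm [ 1.7 -0.8]
 z 0.227 n 52 axis~ [ 0.4568 -0.2006] rel tcp mm [ 2. -1.]
 z 0.239 n 54 axis~ [ 0.4561 -0.2005] rel tcp mm [ 1.3 -0.9]
 z 0.251 n 92 axis~ [ 0.4565 -0.2003] rel tcp mm [ 1.7 -0.7]
 z 0.263 n 62 axis~ [ 0.4561 -0.2007] rel tcp mm [ 1.3 -1.1]
 z 0.287 n 30 axis~ [ 0.4491 -0.1975] rel tcp mm [-5.7  2.1]
s10 n 151
 z 0.191 n 4 axis~ [ 0.4565 -0.1976] rel tcp mm [1.7 2. ]
 z 0.203 n 22 axis~ [ 0.4537 -0.1983] rel tcp mm [-1.1  1.3]
 z 0.215 n 17 axis~ [ 0.454  -0.1982] rel tcp mm [-0.8  1.4]
 z 0.227 n 15 axis~ [ 0.4543 -0.1992] rel tcp mm [-0.5  0.4]
 z 0.239 n 16 axis~ [ 0.4539 -0.1979] rel tcp mm [-0.9  1.7]
 z 0.251 n 19 axis~ [ 0.4536 -0.1993] rel tcp mm [-1.2  0.3]
 z 0.263 n 17 axis~ [ 0.4541 -0.1994] rel tcp mm [-0.7  0.2]
 z 0.275 n 17 axis~ [ 0.4527 -0.1998] rel tcp mm [-2.1 -0.2]
 z 0.287 n 24 axis~ [ 0.4518 -0.2042] rel tcp mm [-3.  -4.6]
t10 n 21
 z 0.203 n 5 axis~ [ 0.4555 -0.1979] rel tcp mm [0.7 1.7]
 z 0.215 n 4 axis~ [ 0.457  -0.1974] rel tcp mm [2.2 2.2]
 z 0.227 n 5 axis~ [ 0.4565 -0.1976] rel tcp mm [1.7 2. ]
 z 0.239 n 3 axis~ [ 0.4552 -0.1983] rel tcp mm [0.4 1.3]
 z 0.251 n 3 axis~ [ 0.4559 -0.1984] rel tcp mm [1.1 1.2]
```

View pics/w10c.png

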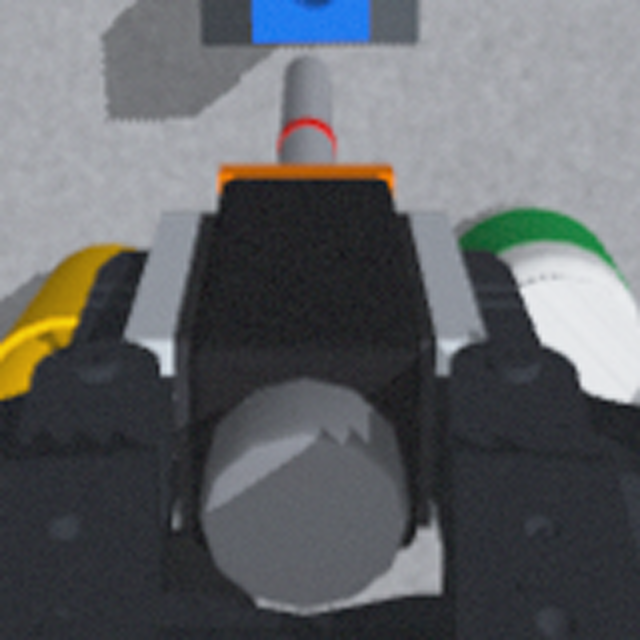

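View pics/s10c.png

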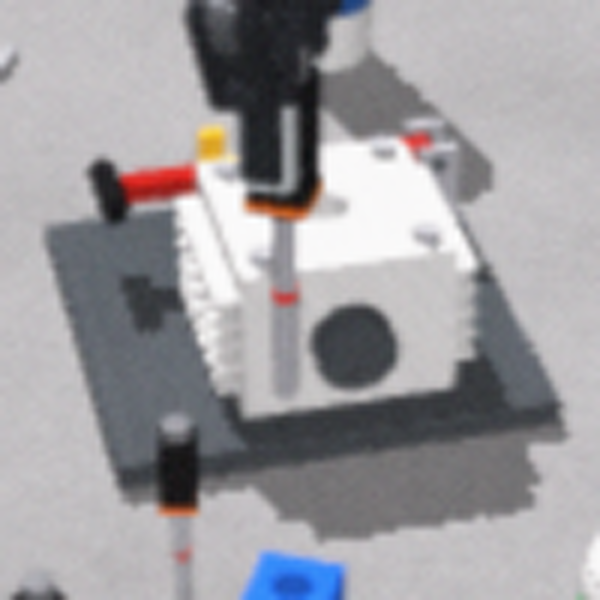

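```bash
python3 -m handwheel '[-1,5,20,0,0,0,0, -1,13,55,0,0,0,0, -1,21,90,0,0,0,0, -1,29,125,0,0,0,0, -1,37,160,0,0,0,0]'; python3 -m handwheel '[-1,8,35,0,0,0,0, -1,16,70,5,0,0,0, -1,23,100,10,0,0,0, -1,28,120,15,0,0,0, -1,29,123,20,0,0,0]';python3 -m handwheel '[-1,0,0,0,0,0,0, -1,0,0,0,0,0,0, -1,0,0,0,0,0,0]'
python3 - <<'E'
from rod import *
to([.559,.073,.25],np.radians(56))
t=get_state()['position']
shot('wrist','w11');shot('side','s11');shot('top','t11')
for n in('w11','s11','t11'): rod(n,t,t[2]-.12,t[2]-.03)
cv2.imwrite('pics/s11c.png',cv2.resize(load('s11')['im'][100:220,270:390],None,fx=5,fy=5,interpolation=2)[:,:,::-1])
E
```

```text
time_s: 10.92
position: [0.5132, -0.0447, 0.3102]
orientation: [0.292, 0.956, -0.0, 0.0]
ft_force: [0.5, -0.4, -1.3]
grip_width: 0.275
time_s: 11.33
position: [0.5587, 0.0769, 0.2894]
orientation: [0.289, 0.957, 0.0, -0.0]
ft_force: [0.5, -0.5, -2.0]
grip_width: 0.273
time_s: 11.58
position: [0.5577, 0.0704, 0.2911]
orientation: [0.293, 0.956, -0.0, 0.001]
ft_force: [-0.0, -0.3, -1.4]
grip_width: 0.273
t 11.58 pos [0.5577 0.0704 0.2911] f [-0.  -0.3 -1.4] grip 0.273 shift [ 0.5  2.9 41.1] [-0.     0.001 -0.001]
w11 n 346
 z 0.177 n 20 axis~ [0.5586 0.0694] rel tcp mm [ 0.9 -0.9]
 z 0.189 n 43 axis~ [0.5588 0.0694] rel tcp mm [ 1.1 -1. ]
 z 0.201 n 51 axis~ [0.5589 0.0692] rel tcp mm [ 1.2 -1.1]
 z 0.213 n 61 axis~ [0.559  0.0695] rel tcp mm [ 1.3 -0.9]
 z 0.225 n 81 axis~ [0.5591 0.0695] rel tcp mm [ 1.4 -0.9]
 z 0.237 n 73 axis~ [0.5589 0.0692] rel tcp mm [ 1.2 -1.2]
 z 0.249 n 17 axis~ [0.5589 0.0692] rel tcp mm [ 1.2 -1.2]
s11 n 79
 z 0.177 n 7 axis~ [0.557  0.0717] rel tcp mm [-0.7  1.3]
 z 0.189 n 10 axis~ [0.5566 0.0707] rel tcp mm [-1.1  0.3]
 z 0.201 n 11 axis~ [0.5569 0.0688] rel tcp mm [-0.8 -1.6]
 z 0.213 n 12 axis~ [0.5571 0.0695] rel tcp mm [-0.7 -0.8]
 z 0.225 n 10 axis~ [0.5576 0.0695] rel tcp mm [-0.1 -0.9]
 z 0.237 n 11 axis~ [0.5568 0.0688] rel tcp mm [-0.9 -1.6]
 z 0.249 n 13 axis~ [0.5573 0.0685] rel tcp mm [-0.4 -1.9]
 z 0.261 n 5 axis~ [0.5569 0.069 ] rel tcp mm [-0.8 -1.3]
t11 n 0
```

View pics/w11.png

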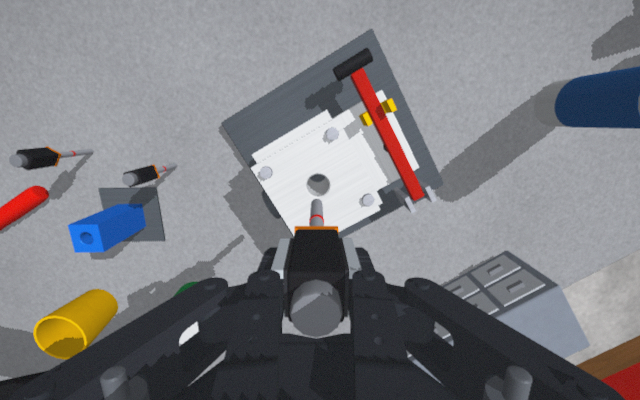

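View pics/s11c.png

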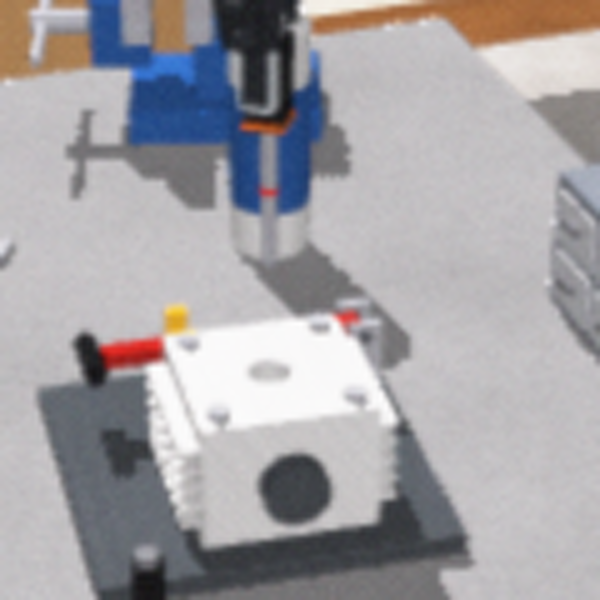

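```bash
python3 - <<'E'
from h import *
V,U=np.mgrid[:400,:640]
for n,b,th in(('w11',(303,334,171,201),150),('w11',(303,334,171,201),130),('s11',(316,332,169,180),185),('s6',(316,332,169,180),185),('s6',(316,332,169,180),195),('w6',(280,308,220,248),140),('t10',(288,307,186,204),115)):
    f=load(n);g=f['im'].mean(2);m=(g<th)&(U>b[0])&(U<b[1])&(V>b[2])&(V<b[3])
    k,l,s,c=cv2.connectedComponentsWithStats(m.astype(np.uint8)); i=1+np.argmax(s[1:,4])
    ct=max(cv2.findContours((l==i).astype(np.uint8),0,2)[0],key=cv2.contourArea)
    # contour on plane -> min circle in metric
    Q=np.array([onplane(f,*p[0],.1)[:2] for p in ct],np.float32); cc,r=cv2.minEnclosingCircle(Q)
    print(n,th,s[i],c[i].round(1),onplane(f,*c[i],.1)[:2].round(4),'circ',np.round(cc,4),round(r*1e3,1), g[b[2]:b[3],b[0]:b[1]].max())
f=load('s6');print(f['im'].mean(2)[168:181,314:334].astype(int))
E
```

```text
w11 150 [307 174  23  21 330] [318.7 183.3] [0.5591 0.0728] circ [0.5597 0.0713] 12.7 236.0
w11 130 [308 174  21  20 302] [318.6 183. ] [0.5588 0.0729] circ [0.5595 0.0717] 12.3 236.0
s11 185 [326 174   1   1   1] [326. 174.] [0.5655 0.067 ] circ [0.5655 0.067 ] 0.1 250.33333333333334
s6 185 [321 174   1   1   1] [321. 174.] [0.5511 0.0718] circ [0.5511 0.0718] 0.1 249.66666666666666
s6 195 [324 173   4   2   6] [325.5 173.7] [0.5646 0.0693] circ [0.564  0.0675] 4.6 249.66666666666666
w6 140 [285 225  18  19 230] [294.1 233.6] [0.559  0.0729] circ [0.5594 0.071 ] 12.6 230.0
t10 115 [294 191   8   8  52] [297.5 194.4] [0.5589 0.0721] circ [0.5589 0.0727] 12.2 171.0
[[249 249 249 249 249 249 248 248 247 249 248 249 248 249 249 249 248 248
  248 248]
 [250 249 249 249 249 249 249 249 248 248 249 249 248 249 248 248 248 248
  247 247]
 [250 249 249 249 249 249 249 248 248 248 247 248 248 248 249 249 248 248
  247 248]
 [249 249 249 249 249 249 247 245 243 241 240 245 246 246 247 248 249 248
  248 248]
 [249 249 249 249 249 246 237 218 211 211 213 223 232 240 245 248 248 249
  248 248]
 [249 249 249 249 247 234 205 192 192 195 196 193 194 208 238 246 248 249
  249 248]
 [249 249 249 249 247 226 186 184 194 195 193 191 185 189 237 247 247 248
  249 247]
 [249 249 249 249 247 234 208 197 199 202 199 199 196 213 242 247 248 248
  248 248]
 [249 249 249 249 248 247 242 231 227 228 228 232 234 244 248 248 247 248
  249 249]
 [250 249 249 249 249 248 248 247 247 247 246 247 246 248 248 248 248 248
  248 249]
 [249 249 249 249 249 249 248 248 248 248 248 248 248 249 249 249 248 248
  249 248]
 [248 249 249 249 249 249 248 249 249 249 248 249 249 248 248 249 249 248
  249 248]
 [241 246 249 249 249 249 248 248 249 248 248 249 248 249 248 249 249 249
  249 249]]
```

```bash
python3 - <<'E'
from h import *
V,U=np.mgrid[:400,:640]
f=load('s6');g=f['im'].mean(2);w=np.where((U>316)&(U<331)&(V>170)&(V<179),np.clip(247-g,0,60),0)
u,v=(w*U).sum()/w.sum(),(w*V).sum()/w.sum();print('side well',u,v,onplane(f,u,v,.1))
f=load('s11');g=f['im'].astype(int)
# band px
h=cv2.cvtColor(f['im'],cv2.COLOR_RGB2HSV);m=((h[...,0]<8)|(h[...,0]>172))&(h[...,1]>100)&(U>315)&(U<332)&(V>132)&(V<145);print('band',m.sum(),U[m].mean(),V[m].mean(),'P',pts(f,U,V,f['d'])[m].mean(0))
f2=load('w11');h=cv2.cvtColor(f2['im'],cv2.COLOR_RGB2HSV);m=((h[...,0]<8)|(h[...,0]>172))&(h[...,1]>100)&(U>305)&(U<330)&(V>205)&(V<225);print('bandw',m.sum(),U[m].mean(),V[m].mean(),'P',pts(f2,U,V,f2['d'])[m].mean(0))
for p in [(.5577,.0704),(.5588,.0694)]: print('predicted side px of axis at z .224', proj(f,[*p,.224]))
E
```

```text
side well 323.3656856606136 173.83030682529744 [0.55821439 0.07047067 0.1       ]
band 3 323.0 138.0 P [0.55658357 0.06745148 0.22361434]
bandw 41 316.390243902439 216.8780487804878 P [0.55727884 0.07073037 0.22217094]
predicted side px of axis at z .224 [323.04947586 137.36597473]
predicted side px of axis at z .224 [323.52212782 137.46136861]
```

```bash
python3 -c "
from h import *
to([.5585,.0723,.231],np.radians(56))"
```

```text
t 11.73 pos [0.558  0.0708 0.2918] f [-0.4  0.3 -1.6] grip 0.272 shift [ 0.6  1.4 60.8] [ 0.001  0.002 -0.001]
```

```bash
python3 -m handwheel '[-1,0.6,1.5,10,0,0,0, -1,0.6,1.5,25,0,0,0, -1,0.6,1.5,40,0,0,0, -1,0.6,1.5,55,0,0,0, -1,0.6,1.5,60,0,0,0]'; python3 -m handwheel '[-1,0,0,0,0,0,0, -1,0,0,0,0,0,0, -1,0,0,0,0,0,0]'
python3 - <<'E'
from rod import *
to([.5585,.0723,.167],np.radians(56))
t=get_state()['position']
shot('wrist','w12');shot('side','s12');shot('top','t12')
for n in('w12','s12','t12'): rod(n,t,t[2]-.12,t[2]-.03)
a=cv2.resize(load('s12')['im'][130:200,290:360],None,fx=8,fy=8,interpolation=2)
cv2.imwrite('pics/s12c.png',a[:,:,::-1])
b=cv2.resize(load('w12')['im'][130:260,240:400],None,fx=4,fy=4,interpolation=2)
cv2.imwrite('pics/w12c.png',b[:,:,::-1])
E
```

```text
time_s: 12.15
position: [0.5576, 0.0733, 0.2292]
orientation: [0.292, 0.956, -0.0, -0.0]
ft_force: [-1.1, -0.2, -0.2]
grip_width: 0.273
time_s: 12.4
position: [0.5591, 0.0736, 0.2321]
orientation: [0.292, 0.956, 0.001, 0.002]
ft_force: [0.4, -0.5, -0.6]
grip_width: 0.272
t 12.4 pos [0.5591 0.0736 0.2321] f [ 0.4 -0.5 -0.6] grip 0.272 shift [-0.  -1.5 65.1] [0.002 0.003 0.   ]
w12 n 339
 z 0.118 n 21 axis~ [0.5604 0.0728] rel tcp mm [ 1.3 -0.8]
 z 0.13 n 42 axis~ [0.5607 0.0728] rel tcp mm [ 1.6 -0.8]
 z 0.142 n 52 axis~ [0.5607 0.0727] rel tcp mm [ 1.6 -0.9]
 z 0.154 n 59 axis~ [0.5604 0.0725] rel tcp mm [ 1.3 -1. ]
 z 0.166 n 79 axis~ [0.5605 0.0727] rel tcp mm [ 1.4 -0.9]
 z 0.178 n 75 axis~ [0.5605 0.0726] rel tcp mm [ 1.4 -1. ]
 z 0.19 n 11 axis~ [0.5605 0.0731] rel tcp mm [ 1.4 -0.5]
s12 n 75
 z 0.118 n 7 axis~ [0.5587 0.0756] rel tcp mm [-0.4  2.1]
 z 0.13 n 11 axis~ [0.5585 0.0739] rel tcp mm [-0.7  0.4]
 z 0.142 n 9 axis~ [0.558 0.074] rel tcp mm [-1.1  0.4]
 z 0.154 n 9 axis~ [0.5581 0.0733] rel tcp mm [-1.  -0.3]
 z 0.166 n 13 axis~ [0.5584 0.0738] rel tcp mm [-0.7  0.2]
 z 0.178 n 12 axis~ [0.5583 0.0729] rel tcp mm [-0.9 -0.7]
 z 0.19 n 9 axis~ [0.5582 0.0732] rel tcp mm [-0.9 -0.4]
 z 0.202 n 5 axis~ [0.5578 0.0718] rel tcp mm [-1.3 -1.8]
t12 n 0
```

View pics/s12c.png

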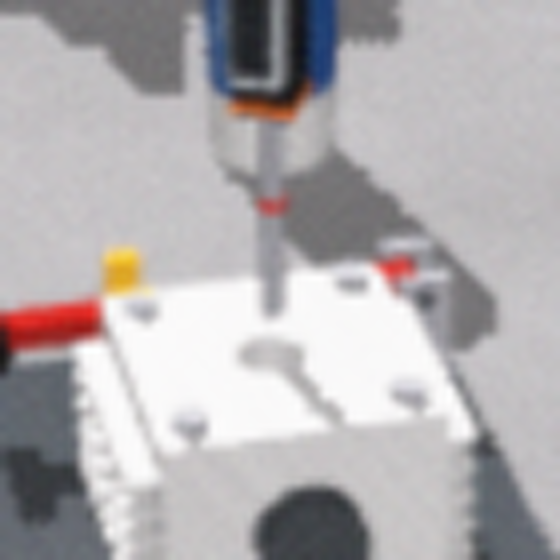

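View pics/w12c.png

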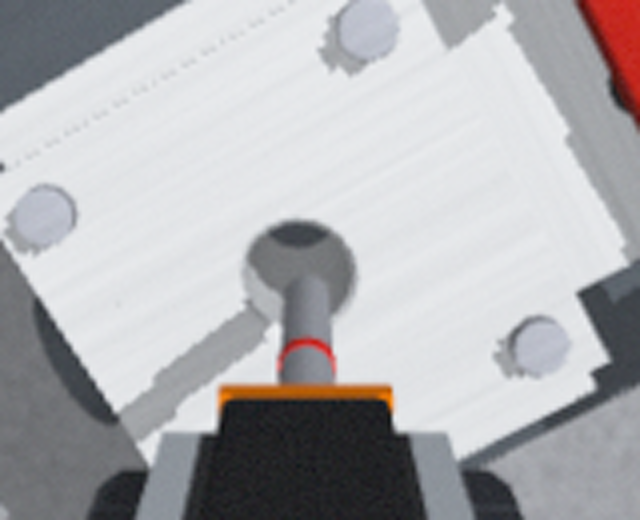

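```bash
python3 - <<'E'
from h import *
f=load('w12')
g=f['im'].mean(2)
print('well w',onplane(f,240+(301-1.5)/4,130+(275-1.5)/4,.1), onplane(f,240+(245-1.5)/4,130+(270-1.5)/4,.1),onplane(f,240+(357-1.5)/4,130+(270-1.5)/4,.1),onplane(f,240+(301-1.5)/4,130+(219-1.5)/4,.1))
V,U=np.mgrid[:400,:640];P=pts(f,U,V,f['d'])
# hole points below z .095 near well
m=(P[...,2]<.094)&(P[...,2]>.02)&(np.hypot(P[...,0]-.559,P[...,1]-.072)<.02)
ct=max(cv2.findContours(m.astype(np.uint8),0,2)[0],key=cv2.contourArea);Q=np.array([onplane(f,*p[0],.1)[:2] for p in ct],np.float32)
print('depth hole',m.sum(),cv2.minEnclosingCircle(Q),Q.min(0),Q.max(0))
f=load('w6');P=pts(f,U,V,f['d'])
m=(P[...,2]<.094)&(np.hypot(P[...,0]-.559,P[...,1]-.072)<.025)
ct=max(cv2.findContours(m.astype(np.uint8),0,2)[0],key=cv2.contourArea);Q=np.array([onplane(f,*p[0],.1)[:2] for p in ct],np.float32)
print('depth hole w6',m.sum(),cv2.minEnclosingCircle(Q),Q.min(0),Q.max(0))
f=load('s12');g=f['im'].astype(float).mean(2)
print(g[146:152,319:329].astype(int))
print('side axis px',proj(f,[.5591,.0736,.16]),proj(f,[.5605,.0727,.16]),proj(f,[.5591,.0736,.12]))
E
```

```text
well w [0.5602976  0.07143177 0.1       ] [0.55193311 0.06122608 0.1       ] [0.56665387 0.08299921 0.1       ] [0.54918034 0.0789543  0.1       ]
depth hole 324 ((0.5596307516098022, 0.0705450177192688), 0.012603788636624813) [0.5476694  0.05827472] [0.57131886 0.0827176 ]
depth hole w6 266 ((0.5584744215011597, 0.07063858956098557), 0.01263631321489811) [0.54812646 0.0585028 ] [0.5705686  0.08278846]
[[184 186 190 157 147 151 167 186 186 183]
 [182 188 191 158 144 150 168 185 193 185]
 [183 189 187 158 145 154 167 181 188 185]
 [183 188 190 155 144 152 169 187 186 183]
 [173 181 186 153 148 148 166 181 182 172]
 [139 150 166 147 145 149 157 159 147 140]]
side axis px [323.24898802 156.11978872] [323.79297143 156.18769865] [323.29821073 167.64524862]
```

```bash
python3 -m handwheel '[-1,-0.5,-1.8,0,0.001,0.002,0, -1,-0.5,-1.8,0,0.001,0.002,0, -1,-0.5,-1.8,5,0.001,0.002,0, -1,-0.5,-1.8,15,0.001,0.002,0, -1,-0.5,-1.8,25,0.001,0.002,0]'; python3 -m handwheel '[-1,0,0,0,0,0,0, -1,0,0,0,0,0,0, -1,0,0,0,0,0,0]'
python3 - <<'E'
from rod import *
to([.5585,.0718,.167],np.radians(56))
t=get_state()['position']
shot('wrist','w13');shot('side','s13');
for n in('w13','s13'): rod(n,t,.105,t[2]-.03)
a=cv2.resize(load('s13')['im'][130:200,290:360],None,fx=8,fy=8,interpolation=2)
cv2.imwrite('pics/s13c.png',a[:,:,::-1])
b=cv2.resize(load('w13')['im'][130:260,240:400],None,fx=4,fy=4,interpolation=2)
cv2.imwrite('pics/w13c.png',b[:,:,::-1])
E
```

```text
time_s: 12.97
position: [0.5581, 0.072, 0.2056]
orientation: [0.292, 0.956, 0.0, 0.0]
ft_force: [-1.3, 0.1, -1.2]
grip_width: 0.275
time_s: 13.22
position: [0.5581, 0.0718, 0.2061]
orientation: [0.292, 0.956, -0.0, -0.0]
ft_force: [0.1, -0.4, -0.5]
grip_width: 0.272
t 13.22 pos [0.5581 0.0718 0.2061] f [ 0.1 -0.4 -0.5] grip 0.272 shift [-0.3  0.3 39.1] [-0.001 -0.001  0.   ]
w13 n 285
 z 0.111 n 51 axis~ [0.5593 0.0708] rel tcp mm [ 1.3 -1. ]
 z 0.123 n 52 axis~ [0.5593 0.071 ] rel tcp mm [ 1.2 -0.8]
 z 0.135 n 60 axis~ [0.5589 0.0708] rel tcp mm [ 0.8 -1. ]
 z 0.147 n 86 axis~ [0.5592 0.0707] rel tcp mm [ 1.1 -1. ]
 z 0.159 n 36 axis~ [0.559  0.0706] rel tcp mm [ 1.  -1.2]
s13 n 60
 z 0.111 n 12 axis~ [0.5568 0.0708] rel tcp mm [-1.3 -0.9]
 z 0.123 n 7 axis~ [0.5567 0.0703] rel tcp mm [-1.4 -1.5]
 z 0.135 n 11 axis~ [0.5582 0.0719] rel tcp mm [0.1 0.2]
 z 0.147 n 10 axis~ [0.5582 0.0725] rel tcp mm [0.1 0.8]
 z 0.159 n 10 axis~ [0.5577 0.0724] rel tcp mm [-0.4  0.6]
 z 0.171 n 10 axis~ [0.5589 0.0709] rel tcp mm [ 0.8 -0.8]
```

View pics/s13c.png

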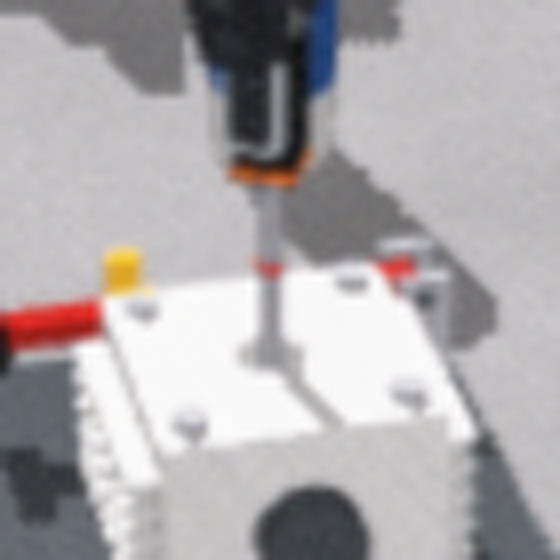

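View pics/w13c.png

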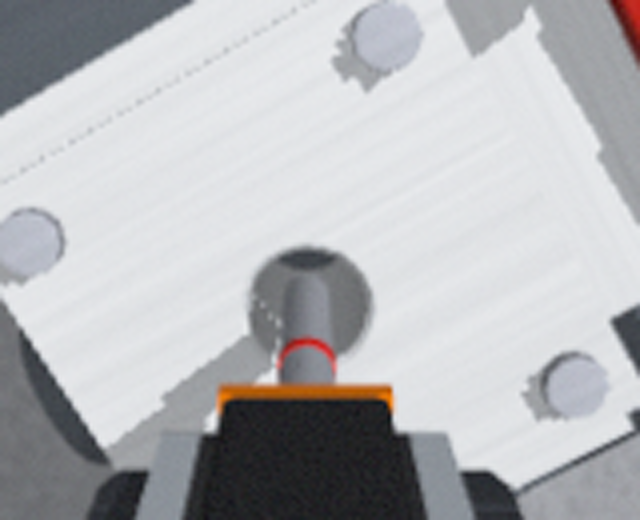

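```bash
python3 -m handwheel '[-1,-0.3,0.7,5,0,0,0, -1,-0.3,0.7,15,0,0,0, -1,-0.3,0.7,25,0,0,0, -1,-0.3,0.7,33,0,0,0, -1,-0.3,0.7,38,0,0,0]'; python3 -m handwheel '[-1,0,0,0,0,0,0, -1,0,0,0,0,0,0, -1,0,0,0,0,0,0, -1,0,0,0,0,0,0]'
python3 - <<'E'
from rod import *
to([.5585,.0718,.167],np.radians(56))
t=get_state()['position']
shot('wrist','w14');shot('side','s14');
for n in('w14','s14'): rod(n,t,.1,t[2]-.03)
a=cv2.resize(load('s14')['im'][130:200,290:360],None,fx=8,fy=8,interpolation=2)
cv2.imwrite('pics/s14c.png',a[:,:,::-1])
b=cv2.resize(load('w14')['im'][150:280,240:400],None,fx=4,fy=4,interpolation=2)
cv2.imwrite('pics/w14c.png',b[:,:,::-1])
E
```

```text
time_s: 13.73
position: [0.558, 0.0722, 0.1667]
orientation: [0.292, 0.956, -0.0, -0.001]
ft_force: [-0.3, -0.1, -1.4]
grip_width: 0.279
time_s: 14.07
position: [0.559, 0.0723, 0.1687]
orientation: [0.292, 0.956, 0.0, 0.0]
ft_force: [-1.1, -0.5, -0.9]
grip_width: 0.272
t 14.07 pos [0.559  0.0723 0.1687] f [-1.1 -0.5 -0.9] grip 0.272 shift [ 0.1 -0.6  1.7] [0.    0.    0.001]
w14 n 2601
 z 0.106 n 2542 axis~ [0.5524 0.08  ] rel tcp mm [-6.6  7.7]
 z 0.118 n 59 axis~ [0.5599 0.0713] rel tcp mm [ 1. -1.]
s14 n 75
 z 0.106 n 54 axis~ [0.5599 0.0744] rel tcp mm [0.9 2.2]
 z 0.118 n 12 axis~ [0.5582 0.0725] rel tcp mm [-0.8  0.2]
 z 0.13 n 9 axis~ [0.5572 0.0715] rel tcp mm [-1.8 -0.8]
```

View pics/s14c.png

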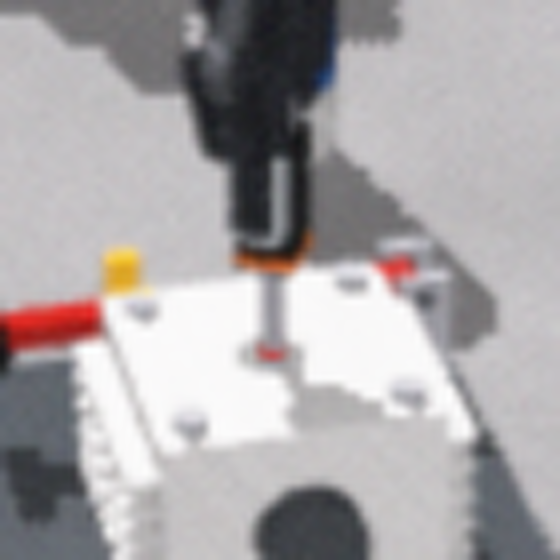

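View pics/w14c.png

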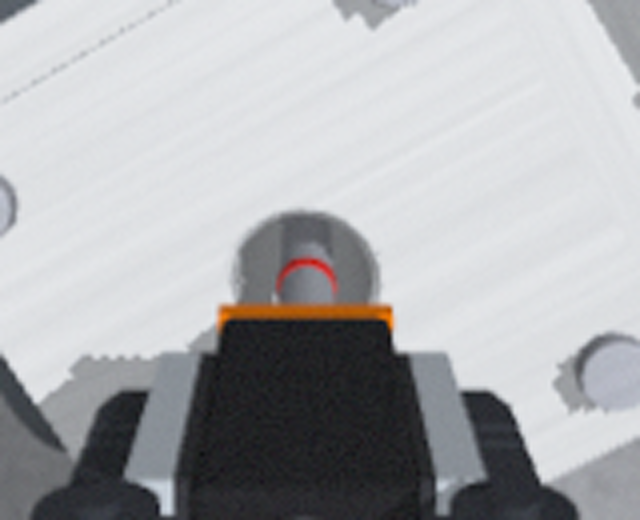

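```bash
python3 - <<'E'
from rod import *
for n,b in(('w14',(300,335,205,232)),('s14',(317,331,168,181))):
    f=load(n);h=cv2.cvtColor(f['im'],cv2.COLOR_RGB2HSV);P=pts(f,U,V,f['d'])
    m=((h[...,0]<10)|(h[...,0]>170))&(h[...,1]>70)&(h[...,2]>100)&(U>b[0])&(U<b[1])&(V>b[2])&(V<b[3])
    u,v=U[m].mean(),V[m].mean()
    o=-np.array(f['E'])[:3,:3].T@np.array(f['E'])[:3,3]
    # ray hits front surface of rod: vertical plane at axis minus 4.3mm towards the camera
    a=np.array([.5592,.072,0]);d=o-a;d[2]=0;d/=np.linalg.norm(d);s=a+d*.0043
    r=onplane(f,u,v,0)-o;t=((s-o)@d)/(r@d);print(n,m.sum(),u,v,'depth',np.median(P[m],0).round(4),'ray',(o+t*r).round(4))
f=load('w14')
print('hole w chord', onplane(f,240+232.5/4,150+275/4,.1),onplane(f,240+378.5/4,150+275/4,.1),'far',onplane(f,240+305/4,150+208/4,.1))
to([.5585,.072,.167],np.radians(56))
E
```

```text
w14 53 316.0566037735849 217.0566037735849 depth [0.5568 0.0732 0.1025] ray [0.5556 0.0743 0.1102]
s14 4 323.5 174.0 depth [0.5583 0.0705 0.0996] ray [0.5578 0.0679 0.101 ]
hole w chord [0.55212659 0.0608695  0.1       ] [0.56701192 0.08290957 0.1       ] far [0.54902607 0.07889068 0.1       ]
t 14.17 pos [0.559  0.0723 0.1688] f [ 0.3  0.3 -1.2] grip 0.271 shift [ 0.2 -0.5  1.8] [0.001 0.    0.001]
```

```bash
python3 -m handwheel '[-1,0,0,1.4,0,0,0, -1,0,0,1.4,0,0,0, -1,0,0,1.4,0,0,0, -1,0,0,1.4,0,0,0, -1,0,0,1.4,0,0,0]'; python3 -m handwheel '[-1,0,0,0,0,0,0, -1,0,0,0,0,0,0, -1,0,0,0,0,0,0, -1,0,0,0,0,0,0, -1,0,0,0,0,0,0]'
python3 - <<'E'
from rod import *
to([.5585,.072,.167],np.radians(56)); print(np.abs(get_state()['qd']).max())
shot('wrist','w15');shot('side','s15');shot('top','t15')
f=load('w15');h=cv2.cvtColor(f['im'],cv2.COLOR_RGB2HSV);P=pts(f,U,V,f['d'])
m=((h[...,0]<10)|(h[...,0]>170))&(h[...,1]>70)&(h[...,2]>100)&(U>300)&(U<335)&(V>205)&(V<232);print('band',np.median(P[m],0),P[m].mean(0))
to([.5585,.072,.167],np.radians(56))
E
```

```text
time_s: 14.58
position: [0.5587, 0.0723, 0.167]
orientation: [0.292, 0.956, 0.0, -0.0]
ft_force: [-0.5, -0.2, -1.1]
grip_width: 0.273
time_s: 15.0
position: [0.5587, 0.0723, 0.167]
orientation: [0.292, 0.956, 0.0, -0.0]
ft_force: [-0.1, -0.2, -1.3]
grip_width: 0.269
t 15.0 pos [0.5587 0.0723 0.167 ] f [-0.1 -0.2 -1.3] grip 0.269 shift [ 0.  -0.4 -0. ] [ 0.    -0.     0.001]
0.0017774321517858983
band [0.55650421 0.07302116 0.10103122] [0.55792944 0.07261117 0.0988668 ]
t 15.15 pos [0.5588 0.0723 0.167 ] f [-0.2 -0.6 -1. ] grip 0.274 shift [ 0.  -0.4  0. ] [ 0.    -0.     0.001]
```

View pics/s15.png

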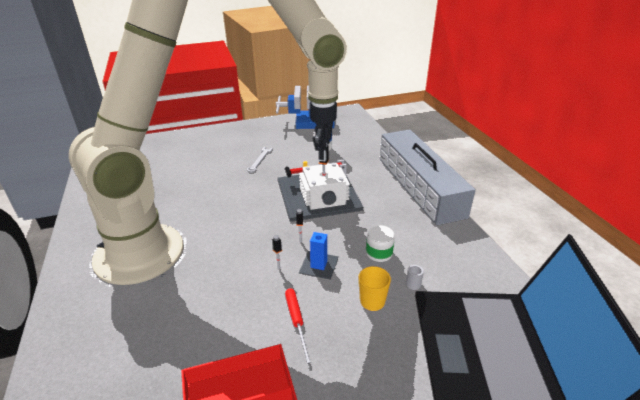

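The side view shows the clamp closed at (295,171), the probe rod in the well at (323,174), and the bystanders where they were. Everything is steady, so I'm handing in.

```bash
python3 -c "
from station import *
print(finish_job())"
```

```text
the job is handed in; nothing more can be done
None
```

The clamp is closed in its catch, and I handed in with the probe's rod held in the spark-plug well, its red band level with the mouth. Simulated time was about 15 s of the 67 s allowed.

- **Clamp:** I pinched the handle over its ends, swung the arm down and pressed it onto its stop, where the measured force rose to 54 N. After release, the arm's top measured 68 to 69 mm above the bench along its whole length, which is level; closed should read 68 mm.
- **Probe:** I took the largest of the three look-alikes, the one in the blue stand. In the wrist camera the rod stayed vertical to within about 1 degree, and no contact force showed on the way down (at most about 2 N, roughly the probe's own weight).
- **Final pose:**
  - **Centring:** in the wrist view the rod's axis agrees with the well's centre to about 1 mm.
  - **Band height:** the band measures about 99 to 101 mm, against 100 mm for the mouth.
  - **Stillness:** the arm was not moving.
- **Bystanders:** in the last side view none of them had visibly moved.

**Disagreements between checks:**
- The cameras differ by 1 to 2 mm on where the rod and well are; I used a compromise and then lined up rod and hole in the wrist picture.
- The steel plate appears about 10 mm off from where the head and clamp put the fixture's origin. I went by the head and clamp.
- One ray-based estimate of the band's height from the wrist camera gave 110 mm. I set it aside because depth, the side view and the known height in the stand all gave 100 to 102.5 mm at that moment.

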